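# Load the arepa griddle with the spatula and light it

### The job

Load the cold griddle: take the red spatula and slide it under each arepa on the wooden pastry board, lift it over and lay it flat on the black griddle plate, inside the rim and not overlapping another; never touch the arepas with the fingers and do not disturb the other kitchen things. When all the arepas are on, lay the spatula back flat on the middle of its small dark wooden rest, and only then squeeze the trigger of the lighter gun beside the griddle fully home against its grip and let it spring back.

Things in the scene. Friction and masses are not known exactly. Their poses are not given: they have to be found in the camera images.
- spatula: Red spatula, 150 g, starting flat on the rest. Origin: centre of the blade's underside; +x to the blade's free front edge, +z up. Blade 90 (x) by 70 (y) by 2.5 mm. A neck 24 mm wide climbs from the blade's back edge to a level handle bar 20 mm wide (y), 22 mm tall, from x=-77 to -227 mm, its centre line 50 mm above the blade's underside. Balances 25 mm behind the blade's middle.
- spatula_grip (a point): Point in the middle of the spatula's handle bar, good to grip across y: 125 mm behind the origin (x=-125 mm), 50 mm above the blade's underside. Axes as the spatula.
- spatula_tip (a point): Middle of the blade's front edge at the underside (x=+45 mm from the origin).
- arepa1: An arepa: firm pale-yellow corn disc 80 mm across, 13 mm thick, 70 g; its lower edge is rounded (underside 62 mm across, widest at 6.5 mm height) so that a blade slips under it. Origin: centre of its underside; z up. May be absent (None). Starts flat on the pastry board.
- arepa2: An arepa: firm pale-yellow corn disc 80 mm across, 13 mm thick, 70 g; its lower edge is rounded (underside 62 mm across, widest at 6.5 mm height) so that a blade slips under it. Origin: centre of its underside; z up. May be absent (None). Starts flat on the pastry board.
- arepa3: An arepa: firm pale-yellow corn disc 80 mm across, 13 mm thick, 70 g; its lower edge is rounded (underside 62 mm across, widest at 6.5 mm height) so that a blade slips under it. Origin: centre of its underside; z up. May be absent (None). Starts flat on the pastry board.
- board: Wooden pastry board, 330 (x) by 170 mm (y), fixed, face 15 mm above the counter. A lip along its +y side rises 15 mm above the face, inner side at y=+75 mm: push an arepa against it to get the blade under. The ends (inner sides x=+-157 mm) have lips 11 mm above the face; the -y side is open. Origin: centre of the underside.
- board_top (a point): Centre of the board's upper face, 15 mm above the counter; axes as the board.
- griddle: Black rectangular cast-iron griddle on a low burner housing, fixed, 360 mm (x) by 220 mm (y). Cooking face 45 mm above the counter; rim 10 mm wide all round, its top 55 mm above the counter (10 mm above the face); inner area 340 by 200 mm. Origin: centre of the underside, on the counter.
- griddle_plate (a point): Centre of the griddle's cooking face, 45 mm above the counter; axes as the griddle.
- rest: Small dark wooden rest: a slab 115 mm (x) by 100 mm (y), 12 mm thick, fixed on the counter to the right of the board. Origin: centre of its underside.
- rest_top (a point): Centre of the rest's upper face, 12 mm above the counter.
- lighter: Lighter gun held grip-up in a fixed steel clamp left (+y) of the griddle, nozzle along its -y. Origin: centre of the clamp's underside. Fixed grip: upright black bar 24 (x) by 22 mm (y from +2 to +24), top 130 mm above the counter. Before it stands the grey trigger, 16 mm wide (x), y from -25 to -17 mm at rest, 58 to 120 mm above the counter, hinged at its foot.
- lighter_grip (a point): Point midway across grip and trigger at rest, 106 mm above the counter: bring the open fingers down around both here, closing along the lighter's y (49 mm from outside to outside at rest, about 35 mm when squeezed home).
- trigger (a joint): Angle of the sprung trigger: 0 at rest, 0.32 rad squeezed fully home towards the grip (about 6 to 8 N at its upper end); it springs back by itself.
- trigger_pad (a point): Middle of the trigger's outer face, 106 mm above the counter at rest.
- salt_shaker: Bystander, leave alone: glass salt shaker, 42 mm across, 85 mm tall. Origin: centre of its underside.
- ramekin: Bystander, leave alone: small white ramekin, 70 mm across, 35 mm tall. Origin: centre of its underside.
- brush: Bystander, leave alone: flat basting brush with a wooden handle, lying down. Origin: centre of its underside.
Mind the look-alikes: they are no part of the job. Leave any green, pink or turquoise look-alike of the rest alone.

How it is judged (in metres and radians):
On the way, in this order (a step that is already met when the one before it is completed fails the run):
1. every arepa lies flat on the griddle plate, clear of the spatula (x of arepa1 in the frame of griddle_plate between -0.14 and 0.14 m and y of arepa1 in the frame of griddle_plate between -0.07 and 0.07 m and z of arepa1 in the frame of griddle_plate between -0.004 and 0.005 m and angle between each of arepa1, arepa2, arepa3's own z axis and vertical below 0.12 rad and x of arepa2 in the frame of griddle_plate between -0.14 and 0.14 m and y of arepa2 in the frame of griddle_plate between -0.07 and 0.07 m and z of arepa2 in the frame of griddle_plate between -0.004 and 0.005 m and x of arepa3 in the frame of griddle_plate between -0.14 and 0.14 m and y of arepa3 in the frame of griddle_plate between -0.07 and 0.07 m and z of arepa3 in the frame of griddle_plate between -0.004 and 0.005 m and contact force between each of arepa1, arepa2, arepa3 and spatula below 0.05 N), for 0.3 s.
2. the spatula lies flat on its rest, released (x of spatula in the frame of rest_top between -0.035 and 0.035 m and y of spatula in the frame of rest_top between -0.035 and 0.035 m and z of spatula in the frame of rest_top between -0.004 and 0.006 m and angle between spatula's own z axis and vertical below 0.12 rad and contact force between the fingers and spatula below 0.05 N), for 0.2 s.
3. the trigger is squeezed fully home (value of joint trigger above 0.26 rad), for 0.1 s.
4. the trigger has sprung back (value of joint trigger below 0.05 rad), for 0.2 s.
At the end, for the whole second after the job is handed in: Each arepa present lies flat on the plate (centre within 140 mm in x, 70 mm in y of its middle; underside within 5 mm; tilt under 0.12 rad); spatula flat, released, within 35 mm of the rest's middle in x and y; trigger below 0.05 rad after over 0.26; all at rest (all of step 2 and x of arepa1 in the frame of griddle_plate between -0.14 and 0.14 m and y of arepa1 in the frame of griddle_plate between -0.07 and 0.07 m and z of arepa1 in the frame of griddle_plate between -0.004 and 0.005 m and angle between each of arepa1, arepa2, arepa3's own z axis and vertical below 0.12 rad and x of arepa2 in the frame of griddle_plate between -0.14 and 0.14 m and y of arepa2 in the frame of griddle_plate between -0.07 and 0.07 m and z of arepa2 in the frame of griddle_plate between -0.004 and 0.005 m and x of arepa3 in the frame of griddle_plate between -0.14 and 0.14 m and y of arepa3 in the frame of griddle_plate between -0.07 and 0.07 m and z of arepa3 in the frame of griddle_plate between -0.004 and 0.005 m and linear speed of each of arepa1, arepa2, arepa3, spatula below 0.02 m/s and value of joint trigger below 0.05 rad); the robot touches nothing.
It fails at once if the fingers touched an arepa (contact force between the fingers and arepa1 above 2 N or contact force between the fingers and arepa2 above 2 N or contact force between the fingers and arepa3 above 2 N).
It fails at once if a bystander was knocked aside (distance of any of salt_shaker, ramekin, brush from where it was at the start of the episode above 0.04 m).
Of arepa1, arepa2, arepa3 only 2 to 3 are there at a start; the rules pass over those that are not, and their reading is None.
At some moment in a run one of arepa1, arepa2, arepa3 may be knocked a few centimetres aside while the robot is not near it.
It also fails if it takes over 210 s, if anything falls off the work surface, if the arm or the gripper's body presses on something with over 40 N, if the wrist force passes 120 N, or if a joint passes its speed limit or range.

### The arm

A 7-joint arm with a two-finger parallel gripper is mounted at the origin on the work surface. World frame = base frame: x ahead of the robot, y to its left, z up, the work surface at z = 0. Lengths are in mm, angles in rad, forces in N, time in s.
With the tool pointing down it reaches from about 425 to 975 mm from the base axis. Payload 16.7 kg.
Tool frame: the origin (TCP) lies midway between the tips of the shut fingers; the grasp point (between the pads) lies ctrl.tcp_to_grasp behind it (ctrl.tcp_to_grasp is the distance from the TCP to the grasp point, in mm); z points along the fingers, y is the line along which they close (so a half turn about z gives the same grasp; the last joint's range is limited). The gripper opens to 85 mm and grips with 20 to 120 N. Pads are 22 mm wide; open, the fingers measure 114 mm over their backs; the gripper's body (76 mm by 85 mm) begins 54 mm behind the grasp point. The pads swing forward as they close: fully open they stand 13 mm farther back than shut.
Start: joints at [-1.369, 0.426, 0.074, 1.606, -0.034, 1.111, -0.067], TCP at [232.6, 633.619, 231.302] pointing down, gripper open.
Joint ranges: [-2.85, 2.85], [-0.5, 2.14], [-1.23, 1.37], [0.21, 2.46], [-1.02, 4.16], [0.16, 2.05], [-2.73, 2.73]. Speed limits (rad/s): [1.89, 1.89, 2.39, 2.39, 3.01, 3.01, 3.01].

### API

Orientations are given as a unit quaternion [x, y, z, w].
In Python, from plant import readout, optics, job, ctrl gives the robot as it stands. The module is installed in compiled form; this text tells all that it offers.
- The arm moves only by the shell command python3 -m inch 'ROWS' [OPENING] [FORCE]. ROWS is JSON, a list of rows, each a list of 2 entries, a list of its own where there are three numbers: the shift along the tool's x, y, z in units of 0.1 m (1.0 is 0.1 m), then the turn, a rotation vector about the tool's x, y, z in units of pi rad (1.0 is pi rad). In form: [[[tx, ty, tz], [rx, ry, rz]], ...]. A call has 1 to 5 rows; each row is the pose to reach, as a shift and turn from the pose commanded when the call began, along the tool's axes at that moment, turning the shorter way round; what a row does not reach only later rows make up. A row lasts 1/12 s, in which the tool goes at most 41.7 mm and 7.16 degrees, less where a joint would pass 70% of its speed; a pose out of reach is approached as far as the arm can. A call with a number of a shift or a turn outside -1 to 1 is refused whole. A call with a gripper value outside its range is refused whole. OPENING is the opening, from 0 (shut) to 1 (fully open), set as the call begins (- or left out, the last holds). The fingers move at their own pace and stop on an object; FORCE is the grip in N (left out, the last holds). Time passes only in rows, so rows that repeat a pose let the fingers close. It gives the time, the measured TCP pose, the force, the opening and the grip force at its end, in the units of the state.
- readout.state(): the state, without advancing time (a new reading comes with each control period).
- optics.camera(name): name is "scene" or "side" or "wrist"; returns a dict with "frame" (480x640x3 uint8, red, green, blue), "z_map" (480x640 float32, mm along the optical axis (not along the pixel's ray), 0 where there is no reading), "fx", "fy", "cx", "cy" (pixels), "k1" (the pictures are not rectified: a ray, as slopes to the right and down, at radius r is drawn at 1 + k1 r^2 times it, then the intrinsics apply), "extrinsics" (4x4, takes a point from world to camera coordinates). Camera axes: x right, y down, z forward; pixel columns grow to the right and rows downward; lengths in mm; the calibration is good to about 2 mm. A picture is of the moment at which its call begins.
- job.hand_in(): hands the job in; it is judged then, once.
Trained networks look in the newest picture that a camera, given by its name, has taken for a name from the list of things; names that differ only in an ending like _2 or _b are one class to them, and where a whole thing is asked for, a point or a joint stands for the part that bears it (a point fixed in the world has none). Each returns a list of dicts, best first, with "p" (0 to 1); they miss things now and then, are a little off and sometimes report something else, mostly with a low value. They report only what shows in the picture. A call takes as long as a camera call. They do not tell look-alikes from the thing itself.
- optics.find_in(thing, camera): "point" ([x, y, z] in mm, in world coordinates, good to about 4 mm: the middle of the surface that is visible of it).
- optics.outline_of(thing, camera): "pixels" (480x640 bool, what is visible of it).
The state is a dict: "time_s": time; "joint_positions": joint angles; "qvel": joint speeds; "tau": joint torques, N m; "ee_pos": TCP position; "eef_rot": TCP orientation; "ft_force": force on the tool from outside, world axes, zero at the start; "ft_torque": the same for the moment, N m; "finger_gap": opening from 0.0 (shut) to 1.0 (fully open); "finger_force": force on a finger pad.
Only numpy, scipy, OpenCV 4.12 (cv2) and the standard library are available. Lean on these libraries where they do the work, as an engineer would, in place of code of your own. Each camera call takes 0.05 s, during which the arm holds its last target. There are 200 camera calls.

## Working session

There is one attempt and no reset: what is moved stays moved. The work goes in short steps, Python scripts to look and compute and a shell command to move; the robot and the scene stay as the last step left them, time stands still between calls to the robot, and variables do not carry over. Pictures are saved under pics/ and viewed, at most 16 in all, crops included, and the job is handed in when it is done.

```bash
mkdir -p pics
cat > h.py <<'E'
import numpy as np,cv2
from plant import readout,optics,job,ctrl
from scipy.spatial.transform import Rotation as R
def cloud(c):
    K=np.array([[c['fx'],0,c['cx']],[0,c['fy'],c['cy']],[0,0,1.]])
    v,u=np.mgrid[0:480,0:640]
    p=cv2.undistortPoints(np.stack([u,v],-1).reshape(-1,1,2).astype(float),K,np.array([c['k1'],0,0,0.])).reshape(480,640,2)
    z=c['z_map'][...,None].astype(float)
    P=np.concatenate([p*z,z],-1); E=np.array(c['extrinsics'])
    W=(P-E[:3,3])@E[:3,:3]; W[c['z_map']==0]=np.nan
    return W
def save(c,n): cv2.imwrite('pics/'+n,c['frame'][:,:,::-1])
E
python3 - <<'E'
from h import *
print(readout.state(),ctrl.tcp_to_grasp)
for n in['scene','side','wrist']:
    c=optics.camera(n);save(c,n+'0.png');np.savez('c_'+n,**{k:np.array(v) for k,v in c.items()})
    W=cloud(c);print(n,np.nanmin(W,(0,1)),np.nanmax(W,(0,1)))
    if n!='wrist':
        for t in['spatula','arepa1','board','griddle','rest','lighter','trigger','salt_shaker','ramekin','brush']:
            print(t,[(np.round(d['point']),round(d['p'],2)) for d in optics.find_in(t,n)[:5]])
E
```

```text
{'time_s': 0.0, 'joint_positions': array([-1.36848173,  0.42677473,  0.0738567 ,  1.60659901, -0.03410805,
        1.11075712, -0.06710298]), 'qvel': array([-9.52647503e-05, -1.28736842e-03, -8.71623203e-04,  3.61087259e-04,
        7.90186630e-04, -1.44694457e-04, -1.52894956e-03]), 'tau': array([-7.28140021e-04, -9.49811196e+01,  3.75958711e+00, -4.63506997e+01,
        1.90460397e-02,  9.90211149e-03, -8.86548401e-05]), 'ee_pos': array([232.49884626, 633.27826475, 230.58577605]), 'eef_rot': array([ 1.75022771e-01,  9.84564178e-01, -6.35838786e-04, -6.56794706e-05]), 'ft_force': array([-1.08525938,  0.01991051, -0.09870061]), 'ft_torque': array([-0.03577407,  0.01697465, -0.00294179]), 'finger_force': 0.0, 'finger_gap': 1.0016959874962983} 18.700000000000003
scene [-1693.0409313  -1382.10643731  -777.08793748] [1332.47592702 1868.55915973  593.18227445]
spatula [(array([ 544., -327.,   15.]), 0.73)]
arepa1 [(array([467., -75.,  31.]), 0.74), (array([559., -89.,  24.]), 0.65), (array([655., -96.,  28.]), 0.61)]
board [(array([ 569., -110.,   17.]), 0.63)]
griddle [(array([562., 214.
[... 819 characters left out ...]
 [(array([534., 194.,  45.]), 0.86), (array([455., -79.,  31.]), 0.26)]
rest [(array([ 431., -552.,   13.]), 0.92), (array([ 544., -284.,   12.]), 0.79), (array([ 235., -257.,   18.]), 0.68)]
lighter [(array([475., 417.,  56.]), 0.98), (array([555., -97.,  27.]), 0.39)]
trigger [(array([485., 411.,  93.]), 0.62)]
salt_shaker [(array([ 750., -218.,   55.]), 0.88), (array([ 541., -126.,   16.]), 0.43), (array([ 538., -328.,   15.]), 0.19)]
ramekin [(array([765., -46.,  23.]), 0.81), (array([ 753., -218.,   58.]), 0.36), (array([ 544., -327.,   18.]), 0.29)]
brush [(array([ 696., -339.,   19.]), 0.68)]
wrist [ -52.04100228  153.52672204 -754.98061469] [ 676.46949601 1597.38510631  334.10455187]
```

View pics/scene0.png

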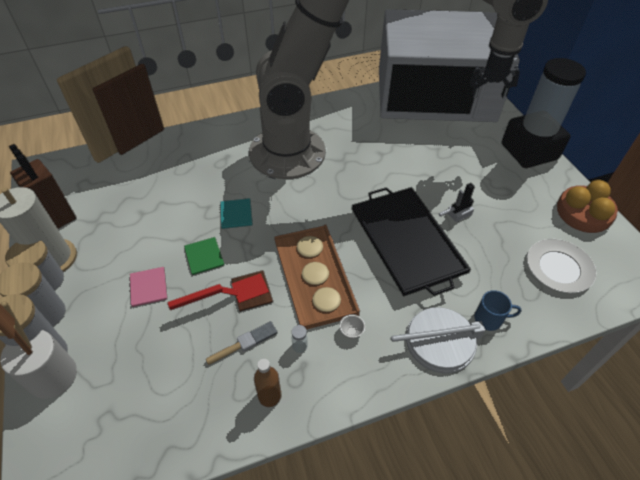

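View pics/side0.png

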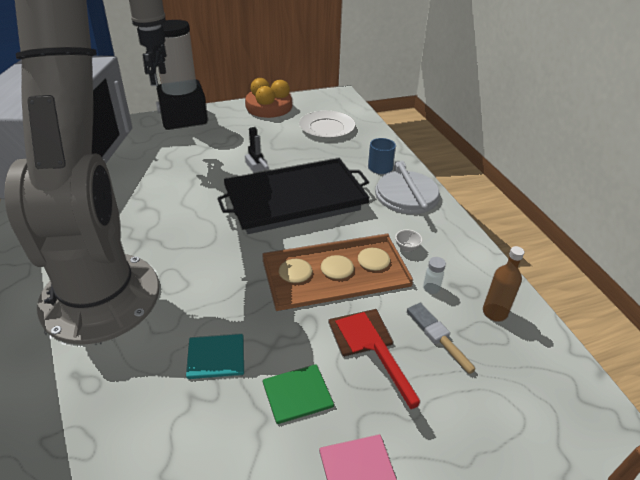

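The scene view shows the arepas at (310,246), (316,273) and (327,299) on the board, the griddle at (410,240) and the lighter at (463,198). Candidates for the spatula and rest: red spatula (240,290) on the dark brown slab (252,290). Look-alikes of the rest: green (204,255), pink (148,287), teal (236,213). The brush (240,343) is a bystander. I choose the red one on the dark wood and will check it in a crop.

```bash
cat > m.py <<'E'
from h import *
def load(n):
    d=np.load(f'c_{n}.npz');return {k:d[k] for k in d}
def rect(m,W):
    (c,s,a)=cv2.minAreaRect(W[m][:,:2].astype(np.float32));return np.round(c,1),np.round(s,1),round(a,2)
E
python3 - <<'E'
from m import *
for n in['scene','side']:
    c=load(n);W=cloud(c);f=c['frame'];hsv=cv2.cvtColor(f,cv2.COLOR_RGB2HSV);H,S,V=[hsv[...,i].astype(int) for i in range(3)]
    x,y,z=W[...,0],W[...,1],W[...,2]
    tab=W[(S<40)&(x>300)&(x<800)&(y>-600)&(y<100)&(abs(z)<15)];print(n,'table z',np.median(tab[:,2]),len(tab))
    red=((H<5)|(H>174))&(S>190)&(V>70)&(y<-150)&(y>-700)&(x>350)&(x<800)
    red=cv2.erode(red.astype(np.uint8),np.ones((2,2)))>0
    print('red',red.sum())
    bl=red&(z<25);hd=red&(z>60)
    print('blade',rect(bl,W),np.median(z[bl]),'handle',rect(hd,W),np.median(z[hd]),W[hd].mean(0))
    wood=(y<-20)&(y>-220)&(x>380)&(x<750)&(H<20)&(S>80)
    print('board face',rect(wood&(abs(z-15)<5),W),'all',rect(wood&(z>9),W))
    lip=wood&(z>24)&(S>120);print('lip',lip.sum(),W[lip].mean(0) if lip.any() else 0)
    rw=(x>490)&(x<640)&(y<-220)&(y>-350)&(H<20)&(S>60)&(z>7)&(z<20)&~red
    print('rest',rw.sum(),rect(rw,W))
    gr=(V<60)&(x>350)&(x<800)&(y>60)&(y<360)
    rim=gr&(z>51);fa=gr&(z>40)&(z<49)
    print('rim',rect(rim,W),np.median(z[rim]),'face',rect(fa,W),np.median(z[fa]))
    ar=(H>12)&(H<35)&(S>40)&(V>120)&(y<-20)&(y>-200)&(x>400)&(x<720)&(z>22)
    nl,lab,st,ce=cv2.connectedComponentsWithStats(ar.astype(np.uint8))
    for i in range(1,nl):
        if st[i,4]>80: 
            P=W[lab==i]; (q,r)=cv2.minEnclosingCircle(P[:,:2].astype(np.float32)); print('arepa',np.round(np.median(P,0)),np.round(q),r,st[i,4])
    li=(x>420)&(x<560)&(y>370)&(y<500)
    for a,b in((85,112),(112,140)):
        k=li&(z>a)&(z<b); print('lighter',k.sum(),rect(k,W) if k.sum()>3 else 0)
    k=li&(z>60); print(np.round(np.c_[W[k],V[k]])[::max(1,k.sum()//40)].tolist())
s=load('scene')['frame'];cv2.imwrite('pics/crop1.png',cv2.resize(s[200:370,160:460],None,fx=2.6,fy=2.6,interpolation=cv2.INTER_CUBIC)[:,:,::-1])
E
```

```text
scene table z -0.0015207056210209792 24467
red 0
blade (array([0., 0.]), array([0., 0.]), 0.0) nan handle (array([0., 0.]), array([0., 0.]), 0.0) nan [nan nan nan]
board face (array([554.5, -94.7]), array([161.8, 332.8]), 86.64) all (array([554.9, -93.5]), array([164.8, 333.7]), 86.77)
lip 129 [677.27390041 -92.12420593  26.98055661]
rest 1058 (array([ 544.7, -280.3]), array([ 97.5, 112.2]), 88.19)
rim (array([560.6, 216.1]), array([395.3, 221.2]), 1.37) 54.34774909725229 face (array([554. , 216.2]), array([407.5, 219.3]), 2.09) 45.20157582189922
arepa [467. -73.  28.] [460. -70.] 39.09175109863281 334
arepa [560. -88.  27.] [557. -87.] 41.43394470214844 447
arepa [655. -89.  28.] [654. -89.] 40.119781494140625 500
lighter 92 (array([482.9, 438. ]), array([50.2, 24.3]), 89.91)
lighter 81 (array([485.9, 437.6]), array([27.1, 48.8]), 18.28)
[[467.0, 453.0, 125.0, 117.0], [475.0, 450.0, 129.0, 42.0], [478.0, 444.0, 130.0, 29.0], [484.0, 463.0, 129.0, 133.0], [486.0, 450.0, 131.0, 37.0], [481.0, 441.0, 125.0, 17.0], [486.0, 460.0, 124.0, 39.0], [486.0, 446.0, 124.0, 19.0], [476.0, 440.0,
[... 1395 characters left out ...]
5153438 -83.42050945  26.50431706]
rest 731 (array([ 543.1, -279.6]), array([105.8, 102.2]), 0.23)
rim (array([549. , 215.2]), array([397.3, 224.2]), 1.64) 54.705679949891746 face (array([549.9, 215.4]), array([400.7, 223.3]), 1.36) 45.8550788070047
arepa [648. -94.  28.] [651. -89.] 40.32944869995117 557
arepa [552. -93.  28.] [555. -89.] 40.083984375 588
arepa [461. -78.  28.] [456. -71.] 40.24705505371094 467
lighter 90 (array([478.9, 431.7]), array([23.1, 51.7]), 6.64)
lighter 87 (array([480.6, 433.9]), array([23.3, 51.5]), 14.6)
  return _methods._mean(a, axis=axis, dtype=dtype,
  ret = ret.dtype.type(ret / rcount)
<stdin>:10: RuntimeWarning: Mean of empty slice.
  ret = um.true_divide(
```

View pics/crop1.png

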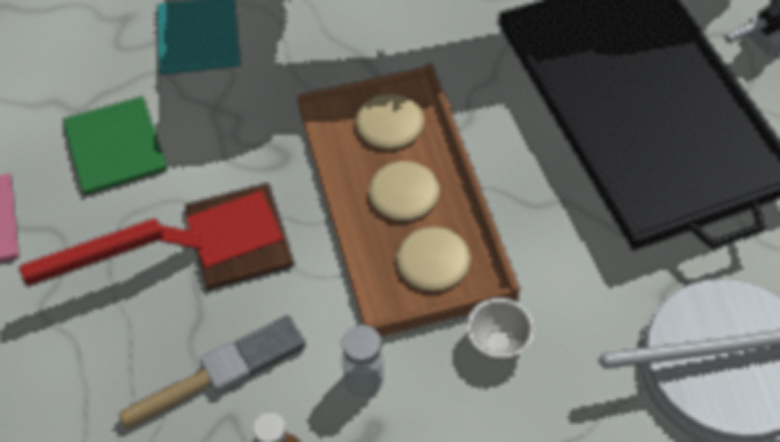

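The crop confirms the red spatula on the dark wooden rest. I'll turn the tool so its y axis lies along world x, then travel over to it.

```bash
cat > d.py <<'E'
import sys
from h import *
# target: x y z yaw(angle deg of tool y in world) pitch(nose-down deg); spatula forward = tool x
def target(yaw,pitch):
    a=np.radians(yaw); y=np.array([np.cos(a),np.sin(a),0]); u=np.array([-np.sin(a),np.cos(a),0])
    M=np.c_[u,y,[0,0,-1.]]
    return R.from_rotvec(y*-np.radians(pitch))*R.from_matrix(M) if 0 else R.from_rotvec(np.cross([0,0,1.],u)*np.radians(pitch))*R.from_matrix(M)
def main(x,y,z,yaw,pitch):
    s=readout.state();C=R.from_quat(s['eef_rot']);T=target(yaw,pitch)
    print('t',round(s['time_s'],2),'pos',np.round(s['ee_pos'],1),'axes',np.round(C.as_matrix(),3).tolist(),'F',np.round(s['ft_force'],1),'T',np.round(s['ft_torque'],2),'gap',round(s['finger_gap'],3),'gf',round(s['finger_force'],1),'q',np.round(s['joint_positions'],2))
    print('shift(0.1m)',np.round(C.inv().apply(np.array([x,y,z])-s['ee_pos'])/100,3),'turn(pi)',np.round((C.inv()*T).as_rotvec()/np.pi,4))
if __name__=='__main__': main(*map(float,sys.argv[1:6]))
E
python3 -m inch '[[[0,0,0],[0,0,0.183]],[[0,0,0],[0,0,0.183]],[[0,0,0],[0,0,0.183]],[[0,0,0],[0,0,0.183]],[[0,0,0],[0,0,0.183]]]' 1
python3 -m inch '[[[0,0,0],[0,0,0.183]],[[0,0,0],[0,0,0.183]],[[0,0,0],[0,0,0.183]],[[0,0,0],[0,0,0.183]],[[0,0,0],[0,0,0.183]]]' 1
python3 d.py 546 -409 200 4 0
```

```text
time_s: 1.57
ee_pos: [232.6, 633.6, 231.3]
eef_rot: [0.45, 0.893, -0.0, -0.0]
ft_force: [0.2, 0.2, 0.3]
finger_gap: 0.999
finger_force: 0.0
time_s: 1.98
ee_pos: [232.5, 633.7, 231.3]
eef_rot: [0.685, 0.729, 0.0, -0.0]
ft_force: [-0.5, 0.2, 0.2]
finger_gap: 0.998
finger_force: 0.0
t 1.98 pos [232.5 633.7 231.3] axes [[-0.062, 0.998, -0.0], [0.998, 0.062, 0.0], [0.0, -0.0, -1.0]] F [-0.5  0.2  0.2] T [-0.02  0.06 -0.01] gap 0.998 gf 0.0 q [-1.54  0.44  0.31  1.62 -0.15  1.11 -1.13]
shift(0.1m) [-10.601   2.482   0.313] turn(pi) [-0.     -0.     -0.0025]
```

```bash
for i in 1 2 3 4; do python3 -m inch '[[[-1,0.9,0],[0,0,0]],[[-1,0.9,0],[0,0,0]],[[-1,0.9,0],[0,0,0]],[[-1,0.9,0],[0,0,0]]]' | grep ee_pos; done
for i in 1 2 3 4 5 6; do python3 -m inch '[[[-1,-0.18,0],[0,0,0]],[[-1,-0.18,0],[0,0,0]],[[-1,-0.18,0],[0,0,0]]]' | grep ee_pos; done
python3 d.py 546 -409 130 4 0
```

```text
ee_pos: [335.1, 534.7, 231.8]
ee_pos: [431.3, 440.9, 231.9]
ee_pos: [527.4, 347.0, 231.9]
ee_pos: [623.5, 253.0, 231.6]
ee_pos: [608.1, 152.8, 231.4]
ee_pos: [596.5, 51.9, 231.8]
ee_pos: [585.2, -48.9, 231.9]
ee_pos: [573.9, -149.8, 231.9]
ee_pos: [562.6, -250.7, 231.8]
ee_pos: [551.4, -351.7, 231.8]
t 4.82 pos [ 551.4 -351.7  231.8] axes [[-0.065, 0.998, 0.0], [0.998, 0.065, -0.002], [-0.002, -0.0, -1.0]] F [-1.1 -0.2 -0. ] T [-0.04  0.08 -0.02] gap 0.992 gf 0.0 q [ 0.01  0.45  0.62  1.68 -0.28  1.1   0.78]
shift(0.1m) [-0.566 -0.091  1.019] turn(pi) [-0.      0.0007 -0.0015]
```

```bash
python3 -m inch '[[[-0.57,-0.09,0.5],[0,0,0]],[[-0.57,-0.09,0.5],[0,0,0]],[[-0.57,-0.09,1],[0,0,0]],[[-0.57,-0.09,1],[0,0,0]],[[-0.57,-0.09,1],[0,0,0]]]' |grep ee_pos
python3 - <<'E'
from m import *
c=optics.camera('wrist');save(c,'w1.png');W=cloud(c);hsv=cv2.cvtColor(c['frame'],cv2.COLOR_RGB2HSV);H,S,V=[hsv[...,i].astype(int) for i in range(3)]
red=((H<6)|(H>173))&(S>140)&(V>40);z=W[...,2]
for nm,k in(('handle',red&(z>55)&(z<85)),('blade',red&(z>8)&(z<22))):
    print(nm,k.sum());
    if k.sum()>20: print(rect(k,W),np.median(z[k]),W[k].mean(0),W[k].min(0),W[k].max(0))
E
python3 d.py 546 -409 130 4 0
```

```text
ee_pos: [546.9, -402.7, 128.5]
handle 7381
(array([ 544.9, -432.7]), array([ 22.8, 149.8]), 2.97) 74.0955399795058 [ 545.34497386 -423.25668795   73.53866546] [ 529.77126751 -507.21628884   55.0091217 ] [ 559.46897862 -358.03798638   76.55478761]
blade 13664
(array([ 536.8, -291.9]), array([73.5, 77.2]), 3.53) 15.888963610558031 [ 536.41345442 -289.66166685   15.90573516] [ 498.26092089 -329.6374133    11.25012088] [ 573.5617382  -251.23237767   21.99246273]
t 5.28 pos [ 548.1 -403.2  131. ] axes [[-0.069, 0.998, -0.002], [0.998, 0.069, 0.001], [0.001, -0.002, -1.0]] F [1.1 0.5 1.3] T [-0.04  0.    0.02] gap 1.0 gf 0.0 q [ 0.14  0.59  0.57  1.7  -0.37  0.96  0.92]
shift(0.1m) [-0.056 -0.025  0.01 ] turn(pi) [-0.0005 -0.0004 -0.0001]
```

View pics/w1.png

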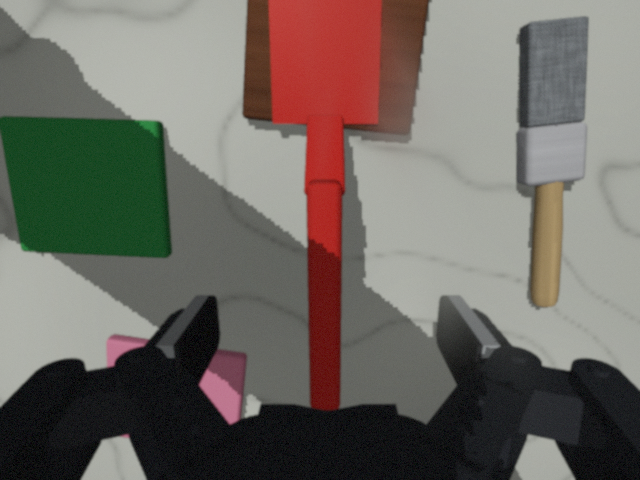

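The wrist view shows the handle (x≈325) centred between the fingers, with the green and pink slabs clear of it. I'll descend and grip.

```bash
python3 -m inch '[[[-0.03,-0.03,0.4],[0,0,-0.003]],[[-0.03,-0.03,0.87],[0,0,-0.003]],[[-0.03,-0.03,0.87],[0,0,-0.003]],[[-0.03,-0.03,0.87],[0,0,-0.003]]]' |egrep 'ee_pos|force'
python3 d.py 544.5 -406 43.3 4 0
for i in 1 2; do python3 -m inch '[[[0,0,0],[0,0,0]],[[0,0,0],[0,0,0]],[[0,0,0],[0,0,0]],[[0,0,0],[0,0,0]],[[0,0,0],[0,0,0]]]' 0 100; done
python3 d.py 544.5 -406 43.3 4 0
```

```text
ee_pos: [545.5, -406.2, 44.5]
ft_force: [0.9, 0.5, 0.1]
finger_force: 0.0
t 5.62 pos [ 545.5 -406.2   44.5] axes [[-0.08, 0.997, -0.002], [0.997, 0.08, 0.001], [0.001, -0.001, -1.0]] F [0.9 0.5 0.1] T [ 0.09 -0.03 -0.  ] gap 1.002 gf 0.0 q [ 0.19  0.69  0.51  1.74 -0.44  0.82  0.98]
shift(0.1m) [ 0.002 -0.01   0.012] turn(pi) [-0.0005 -0.0004  0.0031]
time_s: 6.03
ee_pos: [545.8, -407.5, 45.6]
eef_rot: [0.679, 0.734, 0.0, 0.001]
ft_force: [-0.6, 0.5, -0.4]
finger_gap: 0.3
finger_force: 0.0
time_s: 6.45
ee_pos: [545.6, -407.6, 44.9]
eef_rot: [0.679, 0.734, 0.0, 0.0]
ft_force: [0.5, 0.4, 6.3]
finger_gap: 0.216
finger_force: 97.8
t 6.45 pos [ 545.6 -407.6   44.9] axes [[-0.078, 0.997, 0.001], [0.997, 0.078, -0.0], [-0.001, 0.001, -1.0]] F [0.5 0.4 6.3] T [ 0.34 -0.07  0.01] gap 0.216 gf 97.8 q [ 0.19  0.69  0.51  1.74 -0.44  0.82  0.98]
shift(0.1m) [ 0.017 -0.01   0.016] turn(pi) [0.0003 0.0002 0.0027]
```

```bash
python3 -m inch '[[[0,0,-0.3],[0,0,0]],[[0,0,-0.6],[0,0,0]],[[0,0,-1],[0,0,0]],[[0,0,-1],[0,0,0]],[[0,0,-1],[0,0,0]]]' |grep force
cat > sp.py <<'E'
from m import *
# spatula pose in tool frame from cameras
def spat():
    s=readout.state();C=R.from_quat(s['eef_rot'])
    for n in['scene','side','wrist']:
        c=optics.camera(n);W=cloud(c);hsv=cv2.cvtColor(c['frame'],cv2.COLOR_RGB2HSV);H,S,V=[hsv[...,i].astype(int) for i in range(3)]
        red=((H<6)|(H>172))&(S>150)&(V>35); red=cv2.erode(red.astype(np.uint8),np.ones((3,3)))>0
        P=W[red];P=C.inv().apply(P-s['ee_pos']); b=P[(P[:,0]>80)&(P[:,0]<175)&(abs(P[:,1])<50)&(P[:,2]>5)&(P[:,2]<60)]
        if len(b)<30: print(n,len(b));continue
        A=np.c_[b[:,0],b[:,1],np.ones(len(b))];k=np.linalg.lstsq(A,b[:,2],rcond=None)[0]
        print(n,len(b),'rect',cv2.minAreaRect(b[:,:2].astype(np.float32)),'xlim',np.percentile(b[:,0],[1,99]),'top z at 125:',k[0]*125+k[2],'slope x,y',k[:2])
spat()
E
python3 sp.py; python3 d.py 660 -260 145 -3.4 0
```

```text
ft_force: [-0.1, 0.4, -2.5]
finger_force: 98.6
scene 533 rect ((122.26406860351562, 3.0761547088623047), (83.90123748779297, 63.82826232910156), 0.7436518669128418) xlim [ 82.9708862  163.14843469] top z at 125: 31.24922072079106 slope x,y [ 0.01291512 -0.01137448]
side 749 rect ((125.82752990722656, -2.2935028076171875), (87.13117218017578, 66.0029067993164), 0.16824615001678467) xlim [ 85.32309162 167.5734349 ] top z at 125: 32.89025252338869 slope x,y [-0.0034207   0.00487976]
wrist 16826 rect ((102.6368179321289, -1.2486915588378906), (45.29648208618164, 69.1272964477539), 0.059325430542230606) xlim [ 81.21668075 124.52463924] top z at 125: 33.022598258257204 slope x,y [0.02940385 0.00204319]
t 7.02 pos [ 544.7 -406.7  143.1] axes [[-0.079, 0.997, -0.002], [0.997, 0.079, 0.001], [0.001, -0.002, -1.0]] F [-0.1  0.9 -2.8] T [-0.16 -0.04 -0.02] gap 0.212 gf 98.6 q [ 0.14  0.58  0.57  1.69 -0.37  0.98  0.93]
shift(0.1m) [ 1.372  1.264 -0.02 ] turn(pi) [-0.0005 -0.0003  0.0439]
```

```bash
cat > tip.py <<'E'
import sys
from d import *
# tipx tipy tipz yaw pitch : shift/turn to bring blade tip (tool 170,0,34.5) there
TIP=np.array([170,0,34.5])
a=list(map(float,sys.argv[1:6]));T=target(a[3],a[4]);s=readout.state();C=R.from_quat(s['eef_rot'])
print('tip now',np.round(s['ee_pos']+C.apply(TIP),1),'yaw',round(np.degrees(np.arctan2(C.as_matrix()[1,1],C.as_matrix()[0,1])),2),'pitch',round(np.degrees(np.arcsin(-C.as_matrix()[2,0])),2))
p=np.array(a[:3])-T.apply(TIP);main(*p,a[3],a[4])
E
python3 tip.py 648.7 -144.9 60 -3.4 4
```

```text
tip now [ 531.3 -237.2  108.7] yaw 4.51 pitch -0.06
t 7.02 pos [ 544.7 -406.7  143.1] axes [[-0.079, 0.997, -0.002], [0.997, 0.079, 0.001], [0.001, -0.002, -1.0]] F [-0.1  0.9 -2.8] T [-0.16 -0.04 -0.02] gap 0.212 gf 98.6 q [ 0.14  0.58  0.57  1.69 -0.37  0.98  0.93]
shift(0.1m) [0.872 1.013 0.367] turn(pi) [ 0.001  -0.0225  0.0439]
```

```bash
python3 -m inch '[[[0.3,0.35,0],[0.001,-0.0225,0.044]],[[0.6,0.7,0],[0.001,-0.0225,0.044]],[[0.87,1,0.37],[0.001,-0.0225,0.044]],[[0.87,1,0.37],[0.001,-0.0225,0.044]],[[0.87,1,0.37],[0.001,-0.0225,0.044]]]' |grep force
python3 -m inch '[[[0,0,0],[0,0,0]],[[0,0,0],[0,0,0]]]' |grep force
python3 tip.py 648.7 -144.9 19 -3.4 4
python3 - <<'E'
from m import *
for n in['scene','side']:
    c=optics.camera(n);save(c,n+'1.png')
    print(n,[(np.round(d['point']),round(d['p'],2)) for d in optics.find_in('arepa1',n)[:5]])
    W=cloud(c);hsv=cv2.cvtColor(c['frame'],cv2.COLOR_RGB2HSV);H,S,V=[hsv[...,i].astype(int) for i in range(3)];x,y,z=np.moveaxis(W,-1,0)
    red=((H<6)|(H>172))&(S>150)&(V>35)&(y>-260)&(x>590)&(y<-100);print('tip',W[red][np.argsort(y[red])[-20:]].mean(0))
E
```

```text
ft_force: [-1.0, 1.4, -2.3]
finger_force: 98.5
ft_force: [-1.3, -0.8, -0.8]
finger_force: 98.5
tip now [ 647.  -146.6   59.7] yaw -3.45 pitch 4.07
t 7.6 pos [ 637.  -313.4  106.2] axes [[0.06, 0.998, -0.005], [0.996, -0.06, -0.071], [-0.071, -0.0, -0.997]] F [-1.3 -0.8 -0.8] T [-0.17  0.    0.04] gap 0.211 gf 98.5 q [-0.08  0.67  0.61  1.67 -0.38  0.91  0.59]
shift(0.1m) [0.046 0.017 0.407] turn(pi) [-0.0002  0.0004 -0.0003]
scene [(array([562., -92.,  26.]), 0.71), (array([463., -76.,  31.]), 0.62), (array([656., -93.,  28.]), 0.62)]
tip [ 637.41289244 -146.61100492   62.68297462]
side [(array([558., -96.,  28.]), 0.67), (array([ 626., -319.,  121.]), 0.65), (array([459., -79.,  31.]), 0.57), (array([647., -90.,  28.]), 0.56), (array([746., -41.,  28.]), 0.21)]
tip [ 640.57777308 -147.824964     63.43619045]
```

```bash
python3 -m inch '[[[0.04,0.02,0.3],[0,0,0]],[[0.04,0.02,0.4],[0,0,0]],[[0.04,0.02,0.4],[0,0,0]]]' |grep force
python3 -m inch '[[[0,0,0.02],[0,0,0]],[[0,0,0.04],[0,0,0]],[[0,0,0.05],[0,0,0]],[[0,0,0.05],[0,0,0]]]' |grep force
python3 tip.py 648.7 -144.9 15 -3.4 4
```

```text
ft_force: [-0.4, 0.3, -1.6]
finger_force: 98.5
ft_force: [-0.0, 0.4, -1.9]
finger_force: 98.5
tip now [ 650.5 -145.4   16.3] yaw -3.43 pitch 4.06
t 8.38 pos [ 640.4 -312.2   62.7] axes [[0.06, 0.998, -0.002], [0.996, -0.06, -0.071], [-0.071, 0.002, -0.997]] F [-0.   0.4 -1.9] T [-0.03  0.01 -0.01] gap 0.215 gf 98.5 q [-0.06  0.72  0.58  1.68 -0.41  0.84  0.61]
shift(0.1m) [ 0.004 -0.017  0.014] turn(pi) [ 0.0008  0.0003 -0.0002]
```

```bash
for i in 1 2 3; do python3 -m inch '[[[0,0,0.01],[0,0,0]],[[0,0,0.01],[0,0,0]],[[0,0,0.01],[0,0,0]]]' |egrep 'ee_pos|ft_force'; done; python3 tip.py 648.7 -144.9 15 -3.4 4
```

```text
ee_pos: [640.3, -312.1, 61.3]
ft_force: [1.1, -0.6, -1.4]
ee_pos: [640.3, -312.2, 60.3]
ft_force: [0.3, -0.4, -1.3]
ee_pos: [640.3, -312.3, 59.3]
ft_force: [0.0, -1.4, 2.1]
tip now [ 650.4 -145.5   12.9] yaw -3.43 pitch 4.05
t 9.13 pos [ 640.3 -312.3   59.3] axes [[0.06, 0.998, -0.002], [0.996, -0.06, -0.071], [-0.071, 0.002, -0.997]] F [ 0.  -1.4  2.1] T [ 0.18  0.   -0.03] gap 0.214 gf 99.0 q [-0.06  0.72  0.58  1.69 -0.41  0.84  0.61]
shift(0.1m) [ 0.003 -0.015 -0.02 ] turn(pi) [ 0.0006  0.0003 -0.0002]
```

```bash
sed -i 's/170,0,34.5/170,0,32.7/g' tip.py
for i in 1 2; do python3 -m inch '[[[0.08,0,-0.0056],[0,0,0]],[[0.16,0,-0.0112],[0,0,0]],[[0.24,0,-0.0168],[0,0,0]],[[0.32,0,-0.0224],[0,0,0]],[[0.4,0,-0.028],[0,0,0]]]' |egrep 'ee_pos|ft_force'; done; python3 tip.py 656.8 -26 15 -3.4 4
python3 - <<'E'
from h import *
c=optics.camera('side');cv2.imwrite('pics/side2.png',cv2.resize(c['frame'][220:340,240:460],None,fx=3,fy=3)[:,:,::-1])
E
```

```text
ee_pos: [642.8, -270.9, 59.2]
ft_force: [-0.0, -1.4, 2.1]
ee_pos: [645.0, -231.4, 59.1]
ft_force: [-0.3, -1.9, 2.7]
tip now [655.1 -64.4  14.5] yaw -3.42 pitch 4.05
t 9.97 pos [ 645.  -231.4   59.1] axes [[0.06, 0.998, -0.002], [0.996, -0.06, -0.071], [-0.071, 0.002, -0.997]] F [-0.3 -1.9  2.7] T [-0.02  0.06  0.02] gap 0.217 gf 99.1 q [-0.19  0.69  0.59  1.75 -0.41  0.81  0.5 ]
shift(0.1m) [ 0.383 -0.004 -0.031] turn(pi) [ 0.0005  0.0003 -0.0001]
```

View pics/side2.png

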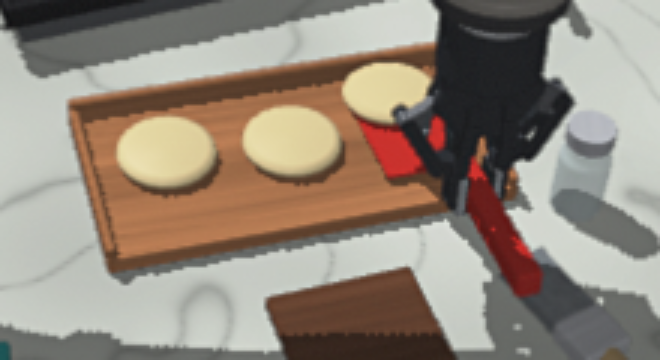

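```bash
python3 -m inch '[[[0.06,0,-0.0042],[0,0,0]],[[0.12,0,-0.0084],[0,0,0]],[[0.18,0,-0.0126],[0,0,0]],[[0.24,0,-0.0168],[0,0,0]],[[0.3,0,-0.021],[0,0,0]]]' |egrep 'ee_pos|ft_force'
python3 -m inch '[[[0.02,0,-0.0014],[0,0,0]],[[0.04,0,-0.0028],[0,0,0]],[[0.06,0,-0.0042],[0,0,0]]]' |egrep 'ee_pos|ft_force'; python3 tip.py 656.8 -26 15 -3.4 4
python3 - <<'E'
from h import *
for n in['scene','side']:
    c=optics.camera(n);f=c['frame'];k=f[220:340,240:460] if n=='side' else f[215:335,240:460]
    cv2.imwrite(f'pics/{n}3.png',cv2.resize(k,None,fx=3,fy=3)[:,:,::-1])
a=cv2.imread('pics/scene3.png');b=cv2.imread('pics/side3.png');cv2.imwrite('pics/both3.png',cv2.resize(np.vstack([a,b]),(550,600)))
E
```

```text
ee_pos: [646.8, -201.7, 59.1]
ft_force: [0.2, -1.8, 2.0]
ee_pos: [647.1, -196.1, 59.1]
ft_force: [-0.3, -2.8, 3.4]
tip now [657.2 -29.2  14.4] yaw -3.43 pitch 4.06
t 10.68 pos [ 647.1 -196.1   59.1] axes [[0.06, 0.998, -0.003], [0.996, -0.06, -0.071], [-0.071, 0.002, -0.997]] F [-0.3 -2.8  3.4] T [-0.01  0.05  0.05] gap 0.216 gf 99.2 q [-0.25  0.68  0.59  1.77 -0.41  0.81  0.45]
shift(0.1m) [ 0.031 -0.004 -0.006] turn(pi) [ 0.0005  0.0003 -0.0002]
```

View pics/both3.png

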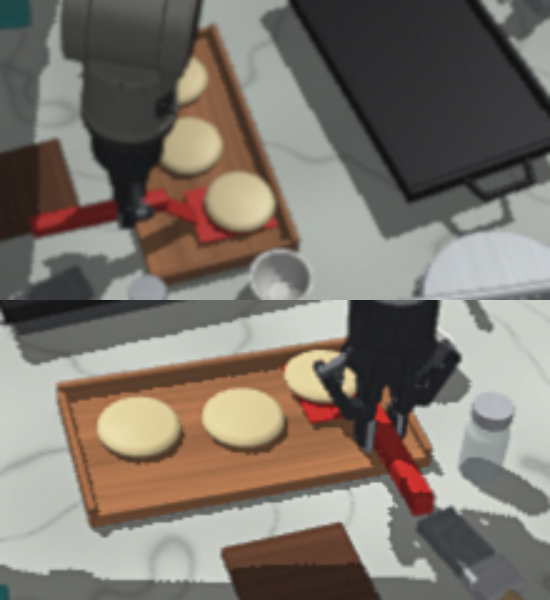

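```bash
python3 -m inch '[[[0,0,-0.03],[0,0.008,0]],[[0,0,-0.07],[0,0.016,0]],[[0,0,-0.12],[0,0.025,0]],[[0,0,-0.2],[0,0.03,0]],[[0,0,-0.3],[0,0.03,0]]]' |grep ft_force
python3 -m inch '[[[0,0,-0.1],[0,0,0]],[[0,0,-0.2],[0,0,0]],[[0,0,-0.3],[0,0,0]],[[0,0,-0.4],[0,0,0]],[[0,0,-0.4],[0,0,0]]]' |grep ft_force
python3 tip.py 651 260 85 1.6 -1
python3 - <<'E'
from h import *
for n in['scene','side']:
    c=optics.camera(n);f=c['frame'];k=f[220:340,240:460] if n=='side' else f[215:335,240:460]
    cv2.imwrite(f'pics/{n}4.png',cv2.resize(k,None,fx=3,fy=3)[:,:,::-1])
a=cv2.imread('pics/scene4.png');b=cv2.imread('pics/side4.png');cv2.imwrite('pics/both4.png',cv2.resize(np.vstack([a,b]),(550,600)))
E
```

```text
ft_force: [-1.5, -0.9, -2.6]
ft_force: [-0.1, 0.1, -1.8]
tip now [658.4 -24.7 102.7] yaw -3.39 pitch -1.32
t 11.62 pos [ 648.2 -195.1  131.5] axes [[0.059, 0.998, 0.006], [0.998, -0.059, 0.023], [0.023, 0.005, -1.0]] F [-0.1  0.1 -1.8] T [-0.3  -0.05 -0.08] gap 0.216 gf 98.4 q [-0.2   0.59  0.58  1.71 -0.41  0.96  0.49]
shift(0.1m) [ 2.841 -0.093  0.233] turn(pi) [ 0.002  -0.0017 -0.0277]
```

View pics/both4.png

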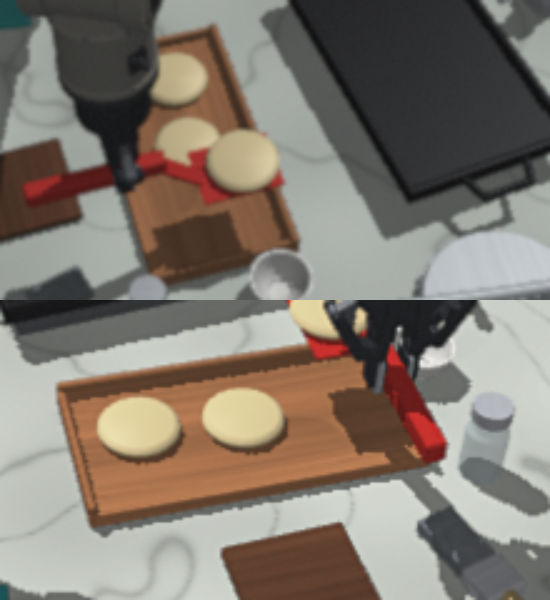

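The arepa is lifted squarely on the blade. I'll carry it over to the far slot of the griddle.

```bash
python3 -m inch '[[[0.07,0,0],[0,0,-0.003]],[[0.2,0,0],[0,0,-0.008]],[[0.4,-0.01,0],[0,0,-0.014]],[[0.6,-0.02,0],[0,0,-0.02]],[[0.8,-0.03,0],[0,0,-0.026]]]' |grep ft_force
python3 -m inch '[[[0.2,0,0],[0,0,0]],[[0.4,0,0],[0,0,0]],[[0.6,0,0],[0,0,0]],[[0.8,0,0],[0,0,0]],[[1,0,0],[0,0,0]]]' |grep ft_force
python3 -m inch '[[[0.2,0,0],[0,0,0]],[[0.4,0,0],[0,0,0]],[[0.6,0,0],[0,0,0]],[[0.75,0,0],[0,0,0]],[[0.8,0,0],[0,0,0]]]' |grep ft_force
python3 tip.py 651 260 70 1.6 -1
```

```text
ft_force: [0.6, 0.8, -2.4]
ft_force: [0.0, -0.2, -2.8]
ft_force: [0.5, -0.1, -3.4]
tip now [639.9 239.8 105.9] yaw 1.52 pitch -1.39
t 12.97 pos [644.3  69.1 134.5] axes [[-0.027, 1.0, 0.002], [0.999, 0.026, 0.024], [0.024, 0.003, -1.0]] F [ 0.5 -0.1 -3.4] T [-0.28 -0.02  0.02] gap 0.214 gf 98.4 q [-0.6   0.53  0.56  1.78 -0.38  0.93  0.15]
shift(0.1m) [0.192 0.119 0.353] turn(pi) [ 0.0009 -0.0022 -0.0005]
```

```bash
python3 -m inch '[[[0.05,0.03,0.07],[0,0,0]],[[0.1,0.06,0.15],[0,0,0]],[[0.15,0.1,0.25],[0,0,0]],[[0.2,0.12,0.35],[0,0,0]],[[0.2,0.12,0.44],[0,0,0]]]' |grep ft_force
python3 tip.py 651 262 50 1.6 12;python3 tip.py 651 262 48 1.6 25
```

```text
ft_force: [-1.0, 0.1, -3.2]
tip now [653.  257.6  61. ] yaw 1.28 pitch -1.33
t 13.38 pos [656.8  86.9  89.8] axes [[-0.022, 1.0, 0.002], [0.999, 0.022, 0.023], [0.023, 0.003, -1.0]] F [-1.   0.1 -3.2] T [-0.31  0.05  0.05] gap 0.216 gf 98.4 q [-0.59  0.61  0.53  1.77 -0.42  0.86  0.15]
shift(0.1m) [ 0.163 -0.009 -0.272] turn(pi) [ 0.0007 -0.074  -0.0019]
tip now [653.  257.6  61. ] yaw 1.28 pitch -1.33
t 13.38 pos [656.8  86.9  89.8] axes [[-0.022, 1.0, 0.002], [0.999, 0.022, 0.023], [0.023, 0.003, -1.0]] F [-1.   0.1 -3.2] T [-0.31  0.05  0.05] gap 0.216 gf 98.4 q [-0.59  0.61  0.53  1.77 -0.42  0.86  0.15]
shift(0.1m) [ 0.363 -0.009 -0.589] turn(pi) [ 0.0005 -0.1463 -0.0019]
```

```bash
python3 -m inch '[[[0.05,0,-0.08],[0,-0.025,0]],[[0.1,0,-0.17],[0,-0.05,0]],[[0.16,0,-0.27],[0,-0.074,0]],[[0.16,0,-0.27],[0,-0.074,0]],[[0.16,0,-0.27],[0,-0.074,0]]]' |grep ft_force
python3 -m inch '[[[0,0,0],[0,0,0]],[[0,0,0],[0,0,0]],[[0,0,0],[0,0,0]]]' |grep ft_force
python3 tip.py 651 262 48 1.6 25
cat > two.py <<'E'
import sys
from h import *
n=sys.argv[1];o=[]
for q,(r0,c0) in(('scene',(170,330)),('side',(140,210))):
    c=optics.camera(q);f=c['frame'][r0:r0+120,c0:c0+180];o.append(cv2.resize(f,(450,300),interpolation=cv2.INTER_CUBIC)[:,:,::-1])
    W=cloud(c);hsv=cv2.cvtColor(c['frame'],cv2.COLOR_RGB2HSV);H,S,V=[hsv[...,i].astype(int) for i in range(3)];x,y,z=np.moveaxis(W,-1,0)
    ar=(H>12)&(H<35)&(S>40)&(V>90)&(y>-150)&(y<340)&(x>380)&(x<750)&(z>18)&(z<140)
    nl,lab,st,ce=cv2.connectedComponentsWithStats(ar.astype(np.uint8))
    for i in range(1,nl):
        if st[i,4]>80:
            P=W[lab==i];cc,r=cv2.minEnclosingCircle(P[:,:2].astype(np.float32));A=np.c_[P[:,:2],np.ones(len(P))];k=np.linalg.lstsq(A,P[:,2],rcond=None)[0]
            print(q,'arepa',np.round(cc),round(r,1),'z med',round(np.median(P[:,2]),1),'slopes',np.round(k[:2],2),st[i,4])
cv2.imwrite('pics/'+n,np.vstack(o))
E
python3 two.py t5.png
```

```text
ft_force: [-0.0, -0.9, -2.2]
ft_force: [0.2, 0.1, -2.9]
tip now [653.1 259.4  51.5] yaw 1.13 pitch 11.96
t 14.05 pos [656.   99.9 118.7] axes [[-0.019, 1.0, 0.007], [0.978, 0.02, -0.207], [-0.207, 0.003, -0.978]] F [ 0.2  0.1 -2.9] T [-0.   -0.06 -0.01] gap 0.214 gf 98.5 q [-0.82  0.64  0.67  1.73 -0.22  0.94 -0.08]
shift(0.1m) [ 0.151 -0.006 -0.347] turn(pi) [ 0.0001 -0.0724 -0.0028]
scene arepa [456. -69.] 44.1 z med 27.5 slopes [ 0.01 -0.01] 429
scene arepa [646. 254.] 48.3 z med 68.4 slopes [ 0.04 -0.23] 445
scene arepa [554. -90.] 44.3 z med 27.5 slopes [0.01 0.01] 481
side arepa [656. 227.] 82.7 z med 69.8 slopes [ 0.04 -0.27] 249
side arepa [556. -89.] 40.7 z med 27.7 slopes [0.   0.02] 609
side arepa [455. -71.] 40.8 z med 27.9 slopes [0.01 0.03] 626
```

View pics/t5.png

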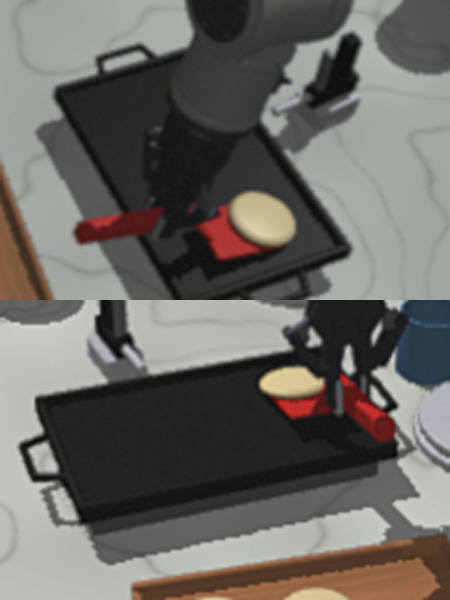

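```bash
python3 -m inch '[[[0,0,0.02],[0,0,0]],[[0,0,0.04],[0,0,0]],[[0,0,0.045],[0,0,0]]]' |grep ft_force
python3 -m inch '[[[-0.2,0,0.04],[0,0,0]],[[-0.5,0,0.09],[0,0,0]],[[-0.8,0,0.09],[0,0,0]],[[-1,0,0],[0,0,0]],[[-1,0,-0.1],[0,0,0]]]' |grep ft_force
python3 two.py t6.png; python3 tip.py 651 150 110 1.6 0
```

```text
ft_force: [-0.3, -0.3, -3.0]
ft_force: [0.3, -0.6, -1.7]
scene arepa [456. -68.] 44.2 z med 27.5 slopes [-0.02 -0.  ] 430
scene arepa [646. 252.] 45.6 z med 57.0 slopes [ 0.02 -0.03] 493
scene arepa [555. -87.] 44.0 z med 27.5 slopes [-0.01  0.01] 461
side arepa [650. 254.] 47.9 z med 58.5 slopes [-0.01  0.02] 366
side arepa [555. -89.] 41.7 z med 27.9 slopes [0.01 0.03] 608
side arepa [456. -67.] 44.2 z med 28.0 slopes [0.01 0.03] 628
tip now [656.4 164.1  80.1] yaw 1.18 pitch 11.92
t 14.92 pos [659.3   4.5 147.2] axes [[-0.019, 1.0, 0.011], [0.978, 0.021, -0.206], [-0.207, 0.007, -0.978]] F [ 0.4  0.6 -2.1] T [0.2  0.02 0.01] gap 0.219 gf 98.6 q [-0.7   0.59  0.7   1.75 -0.19  0.94  0.04]
shift(0.1m) [-0.23  -0.041  0.094] turn(pi) [ 0.0018  0.0662 -0.0025]
```

View pics/t6.png

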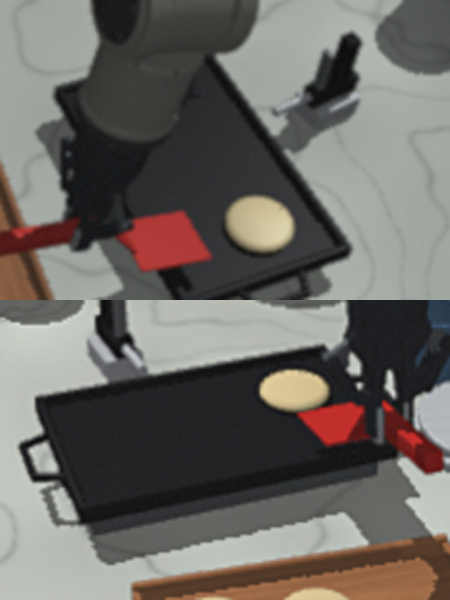

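The first arepa lies flat on the plate at (648,253). Back for the middle one.

```bash
python3 -m inch '[[[-0.2,-0.1,0],[0,0,0]],[[-0.5,-0.3,-0.1],[0,0.02,0]],[[-0.8,-0.5,-0.1],[0,0.045,-0.02]],[[-1,-0.7,-0.1],[0,0.045,0.02]],[[-1,-0.8,-0.1],[0,0.045,0.028]]]' |grep ft_force
python3 -m inch '[[[-0.4,0,0],[0,0,0]],[[-0.8,0,0],[0,0,0]],[[-1,0,0],[0,0,0]]]' |grep ft_force
python3 tip.py 551.8 -142 50 -3.4 4
```

```text
ft_force: [0.4, 0.4, -1.9]
ft_force: [-0.2, -0.6, -1.6]
tip now [585.  -28.1 138.6] yaw -3.77 pitch 3.87
t 15.58 pos [ 573.3 -195.1  182.7] axes [[0.067, 0.998, 0.012], [0.995, -0.066, -0.069], [-0.068, 0.017, -0.998]] F [-0.2 -0.6 -1.6] T [-0.11  0.03  0.01] gap 0.214 gf 98.6 q [-0.37  0.42  0.71  1.87 -0.26  0.93  0.39]
shift(0.1m) [-1.096 -0.253  0.954] turn(pi) [ 0.0052 -0.0007 -0.0024]
```

```bash
python3 -m inch '[[[-0.4,-0.1,0],[0.005,0,-0.002]],[[-0.8,-0.25,0],[0.005,0,-0.002]],[[-1,-0.25,0.1],[0.005,0,-0.002]],[[-1,-0.25,0.3],[0.005,0,-0.002]],[[-1,-0.25,0.5],[0.005,0,-0.002]]]' |grep ft_force
python3 -m inch '[[[-0.1,0,0.2],[0,0,0]],[[-0.1,0,0.4],[0,0,0]],[[-0.1,0,0.5],[0,0,0]],[[-0.1,0,0.5],[0,0,0]]]' |grep ft_force
python3 tip.py 551.8 -142 17 -3.4 4
```

```text
ft_force: [0.9, 0.5, -2.4]
ft_force: [-0.2, 0.2, -2.1]
tip now [ 551.  -138.1   43.2] yaw -3.37 pitch 3.77
t 16.33 pos [ 541.3 -305.3   87. ] axes [[0.058, 0.998, -0.007], [0.996, -0.059, -0.065], [-0.066, -0.004, -0.998]] F [-0.2  0.2 -2.1] T [-0.06  0.05  0.02] gap 0.217 gf 98.6 q [-0.09  0.57  0.63  1.89 -0.38  0.78  0.66]
shift(0.1m) [-0.02   0.009  0.257] turn(pi) [-0.0011 -0.0013  0.0002]
```

```bash
python3 -m inch '[[[-0.03,0.01,0.15],[0,0,0]],[[-0.03,0.01,0.24],[0,0,0]],[[-0.03,0.01,0.26],[0,0,0]],[[-0.03,0.01,0.26],[0,0,0]]]' |egrep 'ee_pos|ft_f'
python3 -m inch '[[[0,0,0.01],[0,0,0]],[[0,0,0.01],[0,0,0]],[[0,0,0.01],[0,0,0]]]' |egrep 'ee_pos|ft_f'
python3 -m inch '[[[0,0,0.01],[0,0,0]],[[0,0,0.01],[0,0,0]],[[0,0,0.01],[0,0,0]]]' |egrep 'ee_pos|ft_f'
python3 tip.py 551.8 -142 15 -3.4 4
```

```text
ee_pos: [542.4, -311.2, 63.0]
ft_force: [-0.1, -0.6, -1.6]
ee_pos: [542.8, -311.6, 62.9]
ft_force: [0.5, -0.8, -1.3]
ee_pos: [542.5, -311.6, 61.5]
ft_force: [0.4, -0.1, -2.0]
tip now [ 552.5 -144.5   17.6] yaw -3.43 pitch 3.83
t 17.17 pos [ 542.5 -311.6   61.5] axes [[0.06, 0.998, -0.004], [0.996, -0.06, -0.067], [-0.067, -0.0, -0.998]] F [ 0.4 -0.1 -2. ] T [-0.07 -0.02  0.05] gap 0.214 gf 98.5 q [-0.06  0.61  0.6   1.9  -0.4   0.74  0.69]
shift(0.1m) [ 0.027 -0.008  0.019] turn(pi) [-0.0001 -0.0009 -0.0002]
```

```bash
for i in 1 2 3; do python3 -m inch '[[[0,0,0.01],[0,0,0]],[[0,0,0.01],[0,0,0]],[[0,0,0.01],[0,0,0]]]' |egrep 'ee_pos|ft_f';done
python3 tip.py 551.8 -142 15 -3.4 4
```

```text
ee_pos: [542.5, -311.7, 60.4]
ft_force: [-0.1, 0.2, -2.1]
ee_pos: [542.6, -311.8, 59.5]
ft_force: [-0.3, 0.3, -0.3]
ee_pos: [542.6, -311.9, 58.6]
ft_force: [0.1, -1.4, 2.8]
tip now [ 552.6 -144.8   14.6] yaw -3.44 pitch 3.84
t 17.92 pos [ 542.6 -311.9   58.6] axes [[0.06, 0.998, -0.004], [0.996, -0.06, -0.067], [-0.067, -0.0, -0.998]] F [ 0.1 -1.4  2.8] T [ 0.18 -0.    0.03] gap 0.219 gf 99.1 q [-0.06  0.61  0.6   1.9  -0.41  0.73  0.69]
shift(0.1m) [ 0.028 -0.009 -0.011] turn(pi) [-0.     -0.0009 -0.0002]
```

```bash
for i in 1 2 3; do python3 -m inch '[[[0.08,0,-0.0055],[0,0,0]],[[0.16,0,-0.011],[0,0,0]],[[0.24,0,-0.0162],[0,0,0]],[[0.32,0,-0.0217],[0,0,0]],[[0.4,0,-0.027],[0,0,0]]]' |egrep 'ee_pos|ft_force'; done; python3 tip.py 559 -24 15 -3.4 4
python3 - <<'E'
from h import *
o=[]
for n in['scene','side']:
    c=optics.camera(n);f=c['frame'];k=f[220:340,240:460] if n=='side' else f[215:335,240:460]
    o.append(cv2.resize(k,(550,300)))
cv2.imwrite('pics/both7.png',np.vstack(o)[:,:,::-1])
E
```

```text
ee_pos: [545.1, -270.6, 58.5]
ft_force: [0.3, -2.5, 2.5]
ee_pos: [547.3, -231.0, 58.5]
ft_force: [-0.2, -2.6, 2.6]
ee_pos: [549.7, -191.0, 58.6]
ft_force: [0.4, -2.1, 2.3]
tip now [559.8 -23.9  14.6] yaw -3.44 pitch 3.83
t 19.17 pos [ 549.7 -191.    58.6] axes [[0.06, 0.998, -0.004], [0.996, -0.06, -0.067], [-0.067, -0.0, -0.998]] F [ 0.4 -2.1  2.3] T [-0.09 -0.01 -0.01] gap 0.213 gf 99.1 q [-0.29  0.56  0.62  1.99 -0.4   0.7   0.5 ]
shift(0.1m) [-0.001 -0.007 -0.009] turn(pi) [-0.0001 -0.0009 -0.0002]
```

View pics/both7.png

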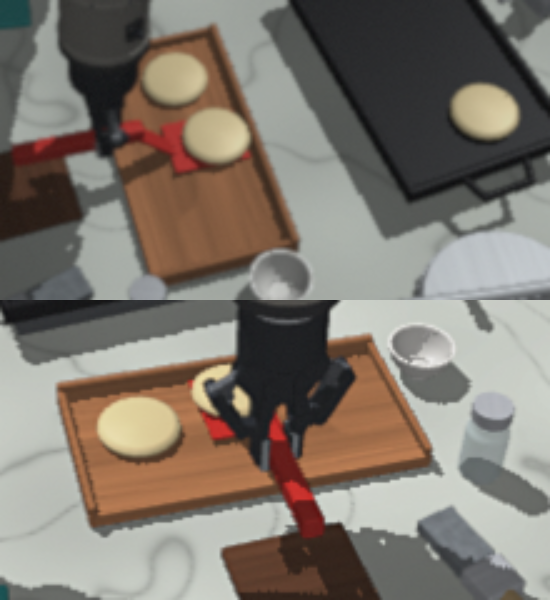

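The arepa is centred on the blade. I'll lift and carry it.

```bash
python3 -m inch '[[[0,0,-0.03],[0,0.008,0]],[[0,0,-0.07],[0,0.016,0]],[[0,0,-0.12],[0,0.025,0]],[[0,0,-0.2],[0,0.03,0]],[[0,0,-0.3],[0,0.03,0]]]' |grep ft_force
python3 -m inch '[[[0,0,-0.1],[0,0,0]],[[0,0,-0.2],[0,0,0]],[[0,0,-0.3],[0,0,0]],[[0,0,-0.4],[0,0,0]],[[0,0,-0.4],[0,0,0]]]' |grep ft_force
python3 -m inch '[[[0.07,0,0],[0,0,-0.003]],[[0.2,0,0],[0,0,-0.008]],[[0.4,-0.01,0],[0,0,-0.014]],[[0.6,-0.02,0],[0,0,-0.02]],[[0.8,-0.03,0],[0,0,-0.026]]]' |grep ft_force
python3 -m inch '[[[0.2,0,0],[0,0,0]],[[0.4,0,0],[0,0,0]],[[0.6,0,0],[0,0,0]],[[0.8,0,0],[0,0,0]],[[1,0,0],[0,0,0]]]' |grep ft_force
python3 -m inch '[[[0.2,0,0],[0,0,0]],[[0.4,0,0],[0,0,0]],[[0.55,0,0],[0,0,0]],[[0.6,0,0],[0,0,0]],[[0.6,0,0],[0,0,0]]]' |grep ft_force
python3 tip.py 551 248 60 1.6 -1; python3 two.py t8.png
```

```text
ft_force: [-1.4, -0.8, -2.2]
ft_force: [0.9, -0.2, -1.8]
ft_force: [0.1, -0.1, -2.3]
ft_force: [1.4, -0.5, -2.5]
ft_force: [0.6, -0.6, -2.3]
tip now [543.1 222.1 106.4] yaw 1.47 pitch -1.57
t 21.35 pos [547.4  51.3 134.5] axes [[-0.026, 1.0, 0.0], [0.999, 0.026, 0.027], [0.027, 0.001, -1.0]] F [ 0.6 -0.6 -2.3] T [-0.35  0.02 -0.04] gap 0.211 gf 98.5 q [-0.67  0.38  0.59  2.01 -0.32  0.84  0.13]
shift(0.1m) [0.247 0.09  0.454] turn(pi) [ 0.0003 -0.0032 -0.0007]
scene arepa [516. 206.] 75.6 z med 119.1 slopes [ 0.28 -0.23] 474
scene arepa [456. -69.] 43.4 z med 27.2 slopes [-0.02  0.01] 428
scene arepa [645. 252.] 47.0 z med 57.4 slopes [ 0.03 -0.03] 495
side arepa [534. 234.] 87.0 z med 118.8 slopes [-0.34 -0.21] 126
side arepa [457. -71.] 42.8 z med 27.9 slopes [0.   0.03] 630
```

```bash
python3 -m inch '[[[0.06,0.03,0.09],[0,0,0]],[[0.13,0.06,0.19],[0,0,0]],[[0.2,0.09,0.29],[0,0,0]],[[0.25,0.09,0.39],[0,0,0]],[[0.25,0.09,0.44],[0,0,0]]]' |grep ft_force
python3 -m inch '[[[0.05,0,-0.08],[0,-0.025,0]],[[0.1,0,-0.17],[0,-0.05,0]],[[0.16,0,-0.27],[0,-0.074,0]],[[0.16,0,-0.27],[0,-0.074,0]],[[0.16,0,-0.27],[0,-0.074,0]]]' |grep ft_force
python3 -m inch '[[[0,0,0],[0,0,0]],[[0,0,0],[0,0,0]],[[0,0,0],[0,0,0]]]' |grep ft_force
python3 tip.py 551 248 47 1.6 12; python3 two.py t9.png
```

```text
ft_force: [-0.0, -0.5, -2.2]
ft_force: [-0.4, -0.7, -2.7]
ft_force: [-0.3, 0.5, -3.1]
tip now [553.  249.1  52.4] yaw 1.12 pitch 11.72
t 22.53 pos [556.1  89.3 119. ] axes [[-0.019, 1.0, 0.005], [0.979, 0.02, -0.203], [-0.203, 0.001, -0.979]] F [-0.3  0.5 -3.1] T [ 0.03 -0.03 -0.02] gap 0.216 gf 98.5 q [-0.93  0.49  0.7   1.97 -0.15  0.84 -0.16]
shift(0.1m) [ 0.002 -0.006  0.047] turn(pi) [-0.0001 -0.0015 -0.0027]
scene arepa [545. 241.] 51.3 z med 69.6 slopes [ 0.05 -0.24] 405
scene arepa [456. -70.] 43.7 z med 27.2 slopes [0.   0.01] 434
scene arepa [647. 249.] 46.9 z med 57.6 slopes [ 0.04 -0.02] 492
side arepa [656. 247.] 46.2 z med 58.0 slopes [-0.07  0.06] 201
side arepa [541. 217.] 79.3 z med 71.4 slopes [ 0.05 -0.2 ] 202
side arepa [452. -67.] 44.3 z med 27.9 slopes [0.01 0.03] 628
```

```bash
python3 -m inch '[[[0,0,0.02],[0,0,0]],[[0,0,0.04],[0,0,0]],[[0,0,0.05],[0,0,0]]]' |grep ft_force
python3 -m inch '[[[-0.2,0,0.04],[0,0,0]],[[-0.5,0,0.09],[0,0,0]],[[-0.8,0,0.09],[0,0,0]],[[-1,0,0],[0,0,0]],[[-1,0,-0.1],[0,0,0]]]' |grep ft_force
python3 two.py t9.png; python3 -m inch '[[[-0.2,-0.1,0],[0,0,0]],[[-0.5,-0.3,-0.1],[0,0.02,0]],[[-0.8,-0.5,-0.1],[0,0.045,-0.02]],[[-1,-0.7,-0.1],[0,0.045,0.02]],[[-1,-0.8,-0.1],[0,0.045,0.028]]]' |grep ft_force
python3 tip.py 455 -130 80 -3.4 4
```

```text
ft_force: [-0.5, 0.1, -2.0]
ft_force: [0.1, -0.2, -2.0]
scene arepa [547. 236.] 46.2 z med 57.5 slopes [ 0.01 -0.02] 442
scene arepa [455. -72.] 44.7 z med 26.9 slopes [ 0.02 -0.01] 333
scene arepa [647. 251.] 46.0 z med 57.6 slopes [ 0.03 -0.03] 496
side arepa [549. 241.] 48.8 z med 58.4 slopes [0.03 0.02] 339
side arepa [453. -69.] 43.0 z med 28.0 slopes [0.01 0.02] 627
ft_force: [0.5, -0.2, -1.8]
tip now [491.3  58.  132.1] yaw -4.4 pitch 3.52
t 23.82 pos [ 477.8 -109.1  175.2] axes [[0.077, 0.997, 0.011], [0.995, -0.077, -0.062], [-0.061, 0.015, -0.998]] F [ 0.5 -0.2 -1.8] T [-0.06  0.01 -0.02] gap 0.217 gf 98.6 q [-0.64  0.22  0.79  2.12 -0.13  0.85  0.15]
shift(0.1m) [-1.864 -0.19   0.62 ] turn(pi) [ 0.0045 -0.0026 -0.0058]
```

```bash
python3 -m inch '[[[-0.3,-0.1,0],[0.0045,-0.002,-0.005]],[[-0.7,-0.2,0],[0.0045,-0.002,-0.005]],[[-1,-0.2,0],[0.0045,-0.002,-0.005]],[[-1,-0.2,0],[0.0045,-0.002,-0.005]]]' |grep ft_force
python3 -m inch '[[[-0.3,0,0.1],[0,0,0]],[[-0.6,0,0.3],[0,0,0]],[[-0.85,0,0.5],[0,0,0]],[[-0.85,0,0.6],[0,0,0]],[[-0.85,0,0.6],[0,0,0]]]' |grep ft_force
python3 tip.py 453 -132 17 -3.4 4
```

```text
ft_force: [-0.4, 1.1, -1.2]
ft_force: [-1.1, 1.0, -1.8]
tip now [ 456.5 -124.    79.9] yaw -2.98 pitch 3.98
t 24.57 pos [ 448.1 -291.1  124.3] axes [[0.052, 0.999, -0.008], [0.996, -0.052, -0.069], [-0.069, -0.005, -0.998]] F [-1.1  1.  -1.8] T [ 0.02  0.05 -0.01] gap 0.215 gf 98.6 q [-0.2   0.4   0.76  2.07 -0.3   0.77  0.68]
shift(0.1m) [-0.038 -0.043  0.633] turn(pi) [-0.0014 -0.0001  0.0024]
```

```bash
python3 -m inch '[[[-0.04,-0.03,0.3],[-0.001,0,0.002]],[[-0.04,-0.03,0.5],[-0.001,0,0.002]],[[-0.04,-0.03,0.6],[-0.001,0,0.002]],[[-0.04,-0.03,0.63],[-0.001,0,0.002]],[[-0.04,-0.03,0.63],[-0.001,0,0.002]]]' |egrep 'ee_pos|ft_f'
for i in 1 2 3; do python3 -m inch '[[[0,0,0.01],[0,0,0]],[[0,0,0.01],[0,0,0]],[[0,0,0.01],[0,0,0]]]' |egrep 'ee_pos|ft_f';done
python3 tip.py 453 -132 15 -3.4 4
```

```text
ee_pos: [446.1, -298.3, 64.0]
ft_force: [0.8, 0.4, -2.2]
ee_pos: [446.4, -299.0, 63.8]
ft_force: [-0.5, 0.4, -1.2]
ee_pos: [445.8, -299.2, 62.1]
ft_force: [-0.4, 0.3, -1.0]
ee_pos: [445.6, -299.3, 60.9]
ft_force: [0.1, -0.3, -2.1]
tip now [ 455.1 -132.3   16.5] yaw -3.25 pitch 3.98
t 25.73 pos [ 445.6 -299.3   60.9] axes [[0.057, 0.998, -0.002], [0.996, -0.057, -0.069], [-0.069, 0.002, -0.998]] F [ 0.1 -0.3 -2.1] T [-0.12  0.    0.01] gap 0.214 gf 98.5 q [-0.1   0.5   0.66  2.11 -0.41  0.63  0.77]
shift(0.1m) [ 0.002 -0.025  0.014] turn(pi) [ 0.0006 -0.0001  0.0008]
```

```bash
for i in 1 2; do python3 -m inch '[[[0,-0.01,0.01],[0,0,0]],[[0,-0.01,0.01],[0,0,0]],[[0,-0.01,0.01],[0,0,0]]]' |egrep 'ee_pos|ft_f';done
python3 tip.py 453 -132 15 -3.4 4
```

```text
ee_pos: [444.6, -299.3, 59.9]
ft_force: [0.1, 0.3, -1.6]
ee_pos: [443.8, -299.4, 59.0]
ft_force: [1.4, -0.5, 0.9]
tip now [ 453.4 -132.3   14.6] yaw -3.26 pitch 3.98
t 26.23 pos [ 443.8 -299.4   59. ] axes [[0.057, 0.998, -0.002], [0.996, -0.057, -0.069], [-0.069, 0.002, -0.998]] F [ 1.4 -0.5  0.9] T [ 0.29 -0.15 -0.2 ] gap 0.216 gf 99.0 q [-0.09  0.5   0.66  2.11 -0.41  0.63  0.78]
shift(0.1m) [ 0.003 -0.007 -0.005] turn(pi) [ 0.0008 -0.0001  0.0007]
```

```bash
for i in 1 2; do python3 -m inch '[[[0.08,0,-0.0052],[0,0,0]],[[0.16,0,-0.0105],[0,0,0]],[[0.24,0,-0.016],[0,0,0]],[[0.32,0,-0.0215],[0,0,0]],[[0.4,0,-0.027],[0,0,0]]]' |egrep 'ee_pos|ft_force'; done
python3 -m inch '[[[0.08,0,-0.0055],[0,0,0]],[[0.16,0,-0.011],[0,0,0]],[[0.24,0,-0.0165],[0,0,0]],[[0.31,0,-0.0217],[0,0,0]],[[0.35,0,-0.0245],[0,0,0]]]' |egrep 'ee_pos|ft_force'
python3 tip.py 460 -17 15 -3.4 4
python3 - <<'E'
from h import *
o=[]
for n in['scene','side']:
    c=optics.camera(n);f=c['frame'];k=f[220:340,240:460] if n=='side' else f[215:335,240:460]
    o.append(cv2.resize(k,(550,300)))
cv2.imwrite('pics/both10.png',np.vstack(o)[:,:,::-1])
E
```

```text
ee_pos: [446.0, -258.1, 58.9]
ft_force: [0.4, -2.0, 3.1]
ee_pos: [448.2, -218.4, 58.8]
ft_force: [0.2, -1.6, 3.1]
ee_pos: [450.3, -183.1, 58.8]
ft_force: [-0.6, -2.7, 2.7]
tip now [459.7 -16.1  14.4] yaw -3.2 pitch 3.97
t 27.48 pos [ 450.3 -183.1   58.8] axes [[0.056, 0.998, -0.002], [0.996, -0.056, -0.069], [-0.069, 0.002, -0.998]] F [-0.6 -2.7  2.7] T [0.02 0.08 0.01] gap 0.217 gf 99.2 q [-0.37  0.45  0.7   2.21 -0.39  0.6   0.55]
shift(0.1m) [-0.009 -0.001 -0.007] turn(pi) [ 0.0007 -0.0002  0.001 ]
```

View pics/both10.png

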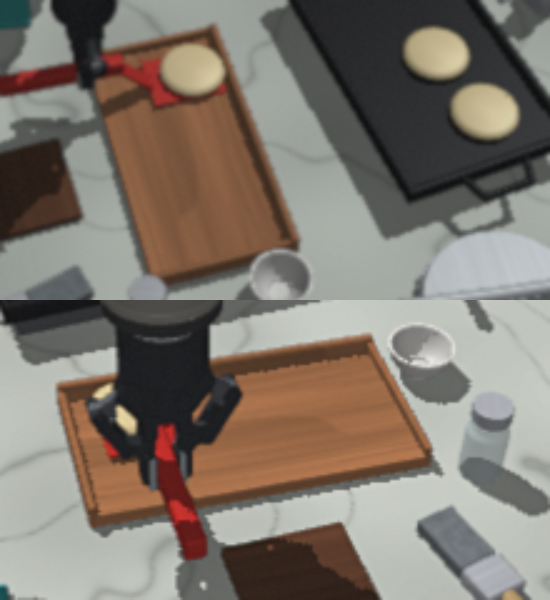

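```bash
python3 -m inch '[[[0,0,-0.03],[0,0.008,0]],[[0,0,-0.07],[0,0.016,0]],[[0,0,-0.12],[0,0.025,0]],[[0,0,-0.2],[0,0.03,0]],[[0,0,-0.3],[0,0.03,0]]]' |grep ft_force
python3 -m inch '[[[0,0,-0.1],[0,0,0]],[[0,0,-0.2],[0,0,0]],[[0,0,-0.3],[0,0,0]],[[0,0,-0.4],[0,0,0]],[[0,0,-0.4],[0,0,0]]]' |grep ft_force
python3 -m inch '[[[0.07,0,0],[0,0,-0.003]],[[0.2,0,0],[0,0,-0.008]],[[0.4,-0.01,0],[0,0,-0.014]],[[0.6,-0.02,0],[0,0,-0.02]],[[0.8,-0.03,0],[0,0,-0.026]]]' |egrep 'ee_pos|ft_force'
python3 -m inch '[[[0.2,0,0],[0,0,0]],[[0.4,0,0],[0,0,0]],[[0.6,0,0],[0,0,0]],[[0.8,0,0],[0,0,0]],[[1,0,0],[0,0,0]]]' |egrep 'ee_pos|ft_force'
python3 -m inch '[[[0.2,0,0],[0,0,0]],[[0.4,0,0],[0,0,0]],[[0.5,0,0],[0,0,0]],[[0.5,0,0],[0,0,0]]]' |egrep 'ee_pos|ft_force'
python3 tip.py 451 242 60 1.6 -1; python3 two.py t11.png
```

```text
ft_force: [-0.3, -0.3, -2.3]
ft_force: [0.3, -0.3, -3.2]
ee_pos: [451.1, -101.7, 130.2]
ft_force: [0.2, 0.5, -2.8]
ee_pos: [448.4, -1.6, 132.7]
ft_force: [0.1, -0.4, -2.3]
ee_pos: [447.4, 49.2, 134.0]
ft_force: [1.2, 0.9, -2.0]
tip now [442.6 219.8 105.5] yaw 1.66 pitch -1.41
t 29.58 pos [447.4  49.2 134. ] axes [[-0.029, 1.0, 0.003], [0.999, 0.029, 0.025], [0.025, 0.003, -1.0]] F [ 1.2  0.9 -2. ] T [-0.32 -0.03  0.05] gap 0.217 gf 98.5 q [-0.82  0.21  0.66  2.22 -0.22  0.76  0.02]
shift(0.1m) [0.21  0.089 0.448] turn(pi) [ 0.0011 -0.0023  0.0003]
scene arepa [423. 210.] 70.4 z med 118.2 slopes [ 0.07 -0.09] 403
scene arepa [550. 239.] 47.5 z med 57.5 slopes [ 0.01 -0.04] 441
scene arepa [646. 251.] 45.7 z med 57.4 slopes [ 0.02 -0.03] 492
side arepa [649. 255.] 50.2 z med 58.1 slopes [-0.    0.02] 368
side arepa [554. 239.] 47.4 z med 57.7 slopes [-0.02  0.02] 219
```

```bash
python3 -m inch '[[[0.06,0.03,0.09],[0,0,0]],[[0.13,0.06,0.19],[0,0,0]],[[0.2,0.08,0.29],[0,0,0]],[[0.21,0.08,0.39],[0,0,0]],[[0.21,0.08,0.44],[0,0,0]]]' |grep ft_force
python3 -m inch '[[[0.05,0,-0.08],[0,-0.025,0]],[[0.1,0,-0.17],[0,-0.05,0]],[[0.16,0,-0.27],[0,-0.074,0]],[[0.16,0,-0.27],[0,-0.074,0]],[[0.16,0,-0.27],[0,-0.074,0]]]' |grep ft_force
python3 -m inch '[[[0,0,0],[0,0,0]],[[0,0,0],[0,0,0]],[[0,0,0],[0,0,0]]]' |grep ft_force
python3 tip.py 451 242 47 1.6 12; python3 two.py t12.png
```

```text
ft_force: [-1.1, 0.2, -2.6]
ft_force: [-0.6, -0.3, -2.7]
ft_force: [-0.0, -0.3, -2.0]
tip now [451.4 242.7  51.1] yaw 1.3 pitch 11.88
t 30.77 pos [454.8  83.1 118.1] axes [[-0.021, 1.0, 0.008], [0.978, 0.023, -0.206], [-0.206, 0.004, -0.979]] F [-0.  -0.3 -2. ] T [ 0.03 -0.01 -0.02] gap 0.213 gf 98.5 q [-1.09  0.34  0.75  2.18 -0.04  0.78 -0.31]
shift(0.1m) [0.002 0.006 0.038] turn(pi) [ 0.0008 -0.0007 -0.0019]
scene arepa [439. 228.] 50.7 z med 68.7 slopes [ 0.09 -0.23] 363
scene arepa [549. 236.] 45.6 z med 57.5 slopes [ 0.   -0.03] 435
scene arepa [645. 248.] 46.6 z med 57.4 slopes [ 0.03 -0.02] 490
side arepa [650. 254.] 48.2 z med 58.1 slopes [-0.01  0.02] 367
side arepa [555. 236.] 46.2 z med 58.1 slopes [-0.03  0.04] 331
side arepa [432. 231.] 44.8 z med 71.0 slopes [ 0.13 -0.2 ] 156
```

```bash
python3 -m inch '[[[0,0,0.02],[0,0,0]],[[0,0,0.04],[0,0,0]],[[0,0,0.045],[0,0,0]]]' |grep ft_force
python3 -m inch '[[[-0.2,0,0.04],[0,0,0]],[[-0.5,0,0.09],[0,0,0]],[[-0.8,0,0.09],[0,0,0]],[[-1,0,0],[0,0,0]],[[-1,0,-0.1],[0,0,0]]]' |grep ft_force
python3 two.py t13.png; python3 tip.py 537 -100 100 4 0
```

```text
ft_force: [-1.0, -0.0, -2.6]
ft_force: [-0.3, -0.8, -1.6]
scene arepa [445. 228.] 48.6 z med 57.3 slopes [ 0.03 -0.03] 401
scene arepa [548. 235.] 45.8 z med 57.4 slopes [ 0.01 -0.02] 440
scene arepa [645. 251.] 46.7 z med 57.3 slopes [ 0.03 -0.02] 496
side arepa [649. 254.] 50.2 z med 58.0 slopes [-0.01  0.01] 364
side arepa [441. 233.] 46.8 z med 57.9 slopes [0.05 0.02] 221
tip now [454.6 147.   78.4] yaw 1.35 pitch 11.83
t 31.63 pos [458.  -12.6 145.3] axes [[-0.022, 1.0, 0.011], [0.979, 0.023, -0.205], [-0.205, 0.006, -0.979]] F [ 0.4  0.1 -1.8] T [ 0.18 -0.05 -0.06] gap 0.218 gf 98.6 q [-0.97  0.25  0.82  2.2   0.03  0.79 -0.17]
shift(0.1m) [-2.508  0.848  0.659] turn(pi) [ 0.0004  0.0658 -0.0149]
```

View pics/t13.png

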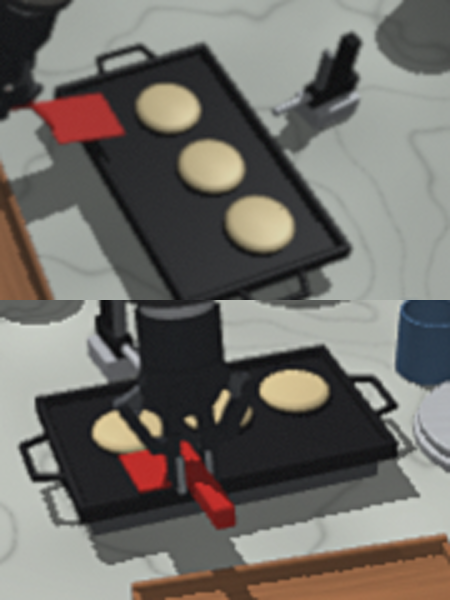

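All three arepas are flat and separate on the plate. Now back to the rest.

```bash
python3 -m inch '[[[-0.2,0.1,-0.05],[0,0.02,0]],[[-0.5,0.3,-0.1],[0,0.045,-0.005]],[[-0.8,0.5,-0.1],[0,0.066,-0.015]],[[-1,0.7,-0.1],[0,0.066,-0.015]],[[-1,0.85,-0.1],[0,0.066,-0.015]]]' |grep ft_force
for i in 1 2; do python3 -m inch '[[[-0.4,0,0],[0,0,0]],[[-0.8,0,0],[0,0,0]],[[-1,0,0],[0,0,0]]]' |grep ft_force; done
python3 tip.py 541 -235 30 4 0
```

```text
ft_force: [-0.7, 0.2, -1.1]
ft_force: [-1.7, -0.5, -1.8]
ft_force: [-0.9, 0.7, -0.9]
tip now [ 546.6 -139.9  141.2] yaw 4.02 pitch 0.13
t 32.55 pos [ 558.6 -309.4  174.3] axes [[-0.07, 0.998, -0.001], [0.998, 0.07, -0.002], [-0.002, -0.001, -1.0]] F [-0.9  0.7 -0.9] T [-0.09  0.09  0.01] gap 0.219 gf 98.6 q [-0.11  0.51  0.71  1.78 -0.38  1.    0.81]
shift(0.1m) [-0.943 -0.122  1.118] turn(pi) [-0.0004  0.0007  0.0001]
```

```bash
python3 -m inch '[[[-0.4,-0.05,0],[0,0,0]],[[-0.8,-0.12,0.2],[0,0,0]],[[-0.94,-0.12,0.5],[0,0,0]],[[-0.94,-0.12,0.8],[0,0,0]],[[-0.94,-0.12,1],[0,0,0]]]' |grep ft_force
python3 -m inch '[[[0,0,0.05],[0,0,0]],[[0,0,0.1],[0,0,0]],[[0,0,0.1],[0,0,0]]]' |grep ft_force
python3 tip.py 541 -235 14 4 0
python3 - <<'E'
from m import *
for n in['scene','side']:
    c=optics.camera(n);W=cloud(c);hsv=cv2.cvtColor(c['frame'],cv2.COLOR_RGB2HSV);H,S,V=[hsv[...,i].astype(int) for i in range(3)];x,y,z=np.moveaxis(W,-1,0)
    red=((H<6)|(H>172))&(S>150)&(V>35)&(y>-330)&(y<-200)&(x>450)&(x<640)&(z<60);print(n,'blade',rect(red,W),np.median(z[red]))
    rw=(x>470)&(x<640)&(y<-200)&(y>-350)&(H<20)&(S>60)&(z>7)&(z<16)&~red;print('rest',rect(rw,W))
E
```

```text
ft_force: [-1.3, 2.1, -2.1]
ft_force: [-0.1, 0.1, -1.5]
tip now [ 541.5 -230.    32. ] yaw 4.16 pitch 0.02
t 33.22 pos [ 553.9 -399.6   64.8] axes [[-0.073, 0.997, -0.001], [0.997, 0.073, -0.0], [-0.0, -0.001, -1.0]] F [-0.1  0.1 -1.5] T [-0.11 -0.04 -0.01] gap 0.217 gf 98.5 q [ 0.11  0.7   0.61  1.73 -0.5   0.87  1.01]
shift(0.1m) [-0.049 -0.014  0.181] turn(pi) [-0.0004  0.0001  0.0009]
scene blade (array([ 536.1, -281.3]), array([91.2, 98. ]), 2.62) 33.33338100430333
rest (array([ 544.2, -279.3]), array([ 95.3, 115.3]), 88.03)
side blade (array([ 548. , -274.5]), array([82.4, 91.5]), 3.13) 34.19308881278833
rest (array([ 539.3, -280.4]), array([101.4, 116.2]), 88.16)
```

```bash
python3 -m inch '[[[-0.05,-0.02,0.1],[0,0,0]],[[-0.05,-0.02,0.17],[0,0,0]],[[-0.05,-0.02,0.18],[0,0,0]],[[-0.05,-0.02,0.18],[0,0,0]]]' |egrep 'ee_pos|ft_force'
for i in 1 2 3; do python3 -m inch '[[[0,0,0.01],[0,0,0]],[[0,0,0.01],[0,0,0]],[[0,0,0.01],[0,0,0]]]' |egrep 'ee_pos|ft_f';done
python3 d.py 553 -405 44 4 0
```

```text
ee_pos: [551.6, -405.1, 46.8]
ft_force: [0.3, 0.3, -1.5]
ee_pos: [552.0, -405.3, 46.5]
ft_force: [0.4, 0.0, -1.1]
ee_pos: [552.1, -405.3, 45.6]
ft_force: [-0.4, -0.3, 0.9]
ee_pos: [552.2, -405.7, 44.9]
ft_force: [0.2, -0.0, 6.1]
t 34.4 pos [ 552.2 -405.7   44.9] axes [[-0.072, 0.997, 0.0], [0.997, 0.072, -0.001], [-0.001, -0.0, -1.0]] F [ 0.2 -0.   6.1] T [ 0.34  0.12 -0.04] gap 0.214 gf 100.0 q [ 0.13  0.72  0.59  1.74 -0.52  0.84  1.03]
shift(0.1m) [0.006 0.009 0.009] turn(pi) [-0.      0.0004  0.0006]
```

```bash
python3 -m inch '[[[0,0,0],[0,0,0]],[[0,0,0],[0,0,0]],[[0,0,0],[0,0,0]],[[0,0,0],[0,0,0]],[[0,0,0],[0,0,0]]]' 1 |egrep 'gap|force'
python3 -m inch '[[[0,0,0],[0,0,0]],[[0,0,-0.1],[0,0,0]],[[0,0,-0.3],[0,0,0]],[[0,0,-0.6],[0,0,0]],[[0,0,-1],[0,0,0]]]' |egrep 'ee_pos|gap|force'
python3 -m inch '[[[0,0,-0.4],[0,0,0]],[[0,0,-0.8],[0,0,0]],[[0,0,-1],[0,0,0]],[[0,0,-1],[0,0,0]]]' |egrep 'ee_pos|gap|force'
python3 - <<'E'
from m import *
for n in['scene','side']:
    c=optics.camera(n);W=cloud(c);hsv=cv2.cvtColor(c['frame'],cv2.COLOR_RGB2HSV);H,S,V=[hsv[...,i].astype(int) for i in range(3)];x,y,z=np.moveaxis(W,-1,0)
    red=((H<6)|(H>172))&(S>150)&(V>35)&(y>-360)&(y<-200)&(x>450)&(x<640)&(z<25);P=W[red];k=np.linalg.lstsq(np.c_[P[:,:2],np.ones(len(P))],P[:,2],rcond=None)[0]
    print(n,'blade',rect(red,W),np.median(z[red]),k[:2])
    h=((H<6)|(H>172))&(S>150)&(V>35)&(y<-370)&(y>-600)&(x>450)&(x<640)&(z>40);print('handle',rect(h,W),np.median(z[h]))
    save(c,n+'14.png')
    # lighter
    li=(x>430)&(x<540)&(y>380)&(y<490)
    for nm,m in(('grip',li&(z>100)&(z<135)&(y>429)&(V<50)),('griptop',li&(z>127)&(z<134)&(V<60)),('trig',li&(z>85)&(z<125)&(y<428))): print(nm,m.sum(),rect(m,W),np.round(W[m].mean(0),1))
E
python3 d.py 482 437 230 90 0
```

```text
ft_force: [0.2, 0.6, -0.2]
finger_gap: 0.911
finger_force: 0.0
ee_pos: [550.9, -404.4, 144.0]
ft_force: [0.0, 0.5, 1.0]
finger_gap: 1.003
finger_force: 0.0
ee_pos: [553.2, -406.8, 250.6]
ft_force: [-1.0, -1.1, -0.3]
finger_gap: 0.996
finger_force: 0.0
scene blade (array([ 542.3, -281.3]), array([80.4, 94.5]), 4.22) 14.531620600187384 [ 0.01719514 -0.01314514]
handle (array([ 558.2, -436.8]), array([ 23.3, 132.8]), 5.79) 71.05107658691921
grip 64 (array([484. , 449.2]), array([19.8, 19.5]), 6.74) [485.2 446.7 119. ]
griptop 15 (array([482.6, 448.9]), array([18. , 13.6]), 39.35) [483.6 448.  130.1]
trig 46 (array([487.2, 416. ]), array([16.1, 15.5]), 27.55) [487.4 417.  105.4]
side blade (array([ 542.2, -280.2]), array([74.1, 98.7]), 5.18) 14.09707374712641 [0.00039996 0.00089931]
handle (array([ 550.6, -438.6]), array([ 20.2, 137.2]), 3.57) 72.07075949883338
grip 69 (array([476.2, 443.9]), array([19.3, 23.1]), 1.6) [474.7 442.4 119. ]
griptop 19 (array([474.2, 445.7]), array([17.2, 18.2]), 77.4) [474.6 446.  129.6]
trig 63 (array([483.5, 415.1]), array([17.5, 14.4]), 6.89) [483.3 415.2 104.3]
t 35.67 pos [ 552.3 -405.3  245.8] axes [[-0.072, 0.997, 0.001], [0.997, 0.072, -0.001], [-0.001, 0.001, -1.0]] F [ 0.6  1.  -1.3] T [0.01 0.01 0.01] gap 0.997 gf 0.0 q [ 0.04  0.52  0.73  1.6  -0.37  1.17  0.92]
shift(0.1m) [ 8.452 -0.097  0.147] turn(pi) [-0.      0.0006 -0.4771]
```

The spatula rests flat, blade at (542,-281) on the rest's middle. Now to the lighter.

```bash
for i in 1 2 3 4 5 6 7 8; do python3 -m inch '[[[0.35,0,0],[0,0,0]],[[0.7,0,0],[0,0,0]],[[1,0,0],[0,0,0]]]' >/dev/null; done
for i in 1 2 3; do python3 -m inch '[[[0,0,0],[0,0,-0.178]],[[0,0,0],[0,0,-0.178]],[[0,0,0],[0,0,-0.178]],[[0,0,0],[0,0,-0.178]],[[0,0,0],[0,0,-0.178]]]' >/dev/null; done
python3 d.py 481.6 433.7 220 100 0
```

```text
t 38.92 pos [494.2 392.3 242.7] axes [[-0.983, -0.185, -0.002], [-0.185, 0.983, -0.002], [0.003, -0.002, -1.0]] F [-0.1 -0.5  0.2] T [-0.02  0.05  0.01] gap 0.997 gf 0.0 q [-0.91  0.35  0.18  1.7  -0.07  1.1   1.04]
shift(0.1m) [0.046 0.43  0.227] turn(pi) [-0.0005 -0.0008  0.0037]
```

```bash
python3 -m inch '[[[0.05,0.2,0.2],[0,0,0]],[[0.05,0.43,0.22],[0,0,0]],[[0.05,0.43,0.22],[0,0,0]],[[0.05,0.43,0.22],[0,0,0]],[[0.05,0.43,0.22],[0,0,0]]]' |egrep 'ee_pos'
python3 - <<'E'
from m import *
c=optics.camera('wrist');save(c,'w15.png');W=cloud(c);x,y,z=np.moveaxis(W,-1,0)
li=(x>430)&(x<530)&(y>385)&(y<485)
for nm,m in(('griptop',li&(z>123)&(z<140)),('trigtop',li&(z>110)&(z<123)),('all',li&(z>80)&(z<140))): print(nm,m.sum(),rect(m,W) if m.sum()>3 else '',np.round(W[m].mean(0),1))
E
python3 d.py 481.6 433.7 87.3 100 0
```

```text
ee_pos: [482.0, 433.6, 221.1]
griptop 1088 (array([480.2, 439.9]), array([23. , 44.4]), 11.09) [477.3 450.3 130.2]
trigtop 452 (array([478.4, 436.3]), array([16.2, 49.1]), 17.01) [478.5 427.1 118.7]
all 1905 (array([480.5, 437.5]), array([23.1, 49.1]), 10.37) [476.5 442.4 120.8]
t 39.38 pos [482.3 433.3 221.4] axes [[-0.984, -0.177, -0.001], [-0.177, 0.984, -0.002], [0.001, -0.001, -1.0]] F [-0.6 -0.1  0.3] T [-0.   -0.04  0.  ] gap 0.999 gf 0.0 q [-0.96  0.39  0.16  1.68 -0.07  1.07  0.98]
shift(0.1m) [0.004 0.007 1.341] turn(pi) [-0.0005 -0.0005  0.0011]
```

View pics/w15.png

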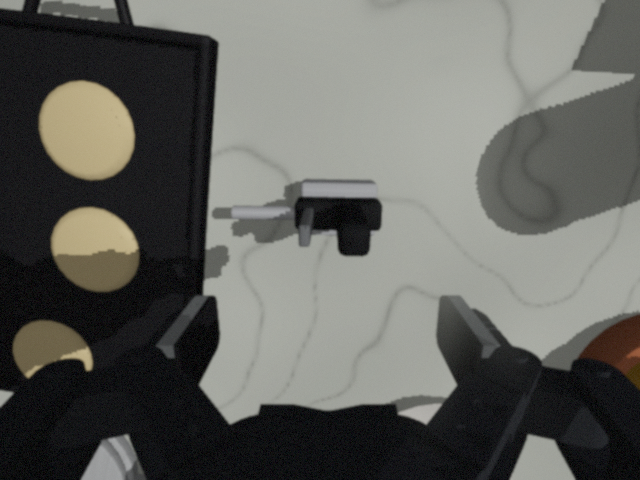

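Wrist view: the lighter stands at (340,215), aligned with the fingers' closing line (grip at x≈355, trigger at x≈306). The measured size is 23x49 mm, as expected, centred at (480.5,437.5).

```bash
python3 -m inch '[[[0.01,0.03,0.3],[0,0,0]],[[0.01,0.03,0.6],[0,0,0]],[[0.01,0.03,0.9],[0,0,0]],[[0.01,0.03,1],[0,0,0]],[[0.01,0.03,1],[0,0,0]]]' |egrep 'ee_pos|ft_f'
python3 -m inch '[[[0,0,0.15],[0,0,0]],[[0,0,0.34],[0,0,0]],[[0,0,0.34],[0,0,0]]]' |egrep 'ee_pos|ft_f'
python3 - <<'E'
from m import *
o=[]
for n,(r,q) in(('scene',(130,400)),('side',(100,190))):
    c=optics.camera(n);o.append(cv2.resize(c['frame'][r:r+100,q:q+130],(390,300),interpolation=cv2.INTER_CUBIC)[:,:,::-1])
cv2.imwrite('pics/l16.png',np.vstack(o))
E
python3 d.py 481 436 87.3 100 0
```

```text
ee_pos: [479.8, 435.2, 119.5]
ft_force: [0.0, 0.5, 0.1]
ee_pos: [480.3, 436.2, 87.0]
ft_force: [-0.4, -1.0, -1.2]
t 40.15 pos [481.1 437.   89.3] axes [[-0.984, -0.177, -0.0], [-0.177, 0.984, -0.0], [0.0, -0.0, -1.0]] F [ 0.8 -0.2  0.8] T [ 0.01 -0.03 -0.  ] gap 1.002 gf 0.0 q [-0.94  0.54  0.14  1.78 -0.1   0.83  0.99]
shift(0.1m) [ 0.003 -0.009  0.02 ] turn(pi) [-0.0001 -0.0001  0.0012]
```

View pics/l16.png

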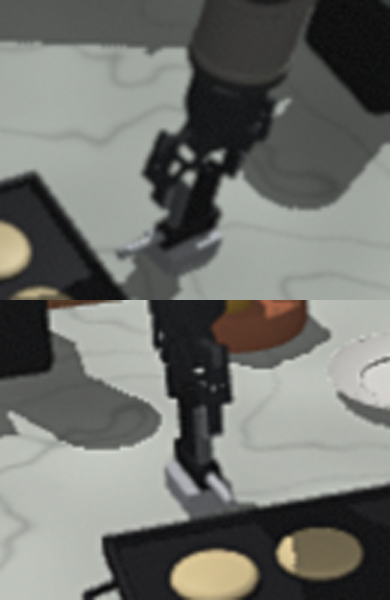

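The fingers straddle grip and trigger. The grip is fixed, so I'll shift 6.5 mm towards it and then squeeze.

```bash
python3 -m inch '[[[0,0.06,0],[0,0,0]],[[0,0.06,0],[0,0,0]]]' |egrep 'ee_pos|ft_f'
for i in 1 2 3; do python3 -m inch '[[[0,0,0],[0,0,0]],[[0,0,0],[0,0,0]],[[0,0,0],[0,0,0]],[[0,0,0],[0,0,0]],[[0,0,0],[0,0,0]]]' 0 30 |egrep 'ee_pos|gap|force';done
```

```text
ee_pos: [479.7, 444.6, 89.6]
ft_force: [0.4, -0.2, -0.1]
ee_pos: [479.7, 443.5, 88.6]
ft_force: [-1.1, 2.1, 7.2]
finger_gap: 0.425
finger_force: 34.5
ee_pos: [479.7, 443.6, 88.7]
ft_force: [-0.8, 2.3, 6.5]
finger_gap: 0.424
finger_force: 34.1
ee_pos: [479.7, 443.6, 88.7]
ft_force: [-1.3, 1.7, 7.1]
finger_gap: 0.423
finger_force: 34.1
```

```bash
python3 -m inch '[[[0,0,0],[0,0,0]],[[0,0,0],[0,0,0]],[[0,0,0],[0,0,0]],[[0,0,0],[0,0,0]],[[0,0,0],[0,0,0]]]' 0 70 |egrep 'ee_pos|gap|force'
python3 - <<'E'
from m import *
for n in('scene','side'):
    c=optics.camera(n);W=cloud(c);x,y,z=np.moveaxis(W,-1,0);f=c['frame'].astype(int);V=f.max(-1)
    print(n,[(np.round(d['point']),round(d['p'],2)) for d in optics.find_in('trigger',n)[:2]])
    m=(x>450)&(x<510)&(y>400)&(y<436)&(z>55)&(z<125)&(V>28);b=W[m];print(m.sum(),[(lo,np.round(np.median(b[(b[:,2]>lo)&(b[:,2]<lo+15)],0),1).tolist()) for lo in(60,75,90,105)])
E
```

```text
ee_pos: [479.6, 444.1, 88.9]
ft_force: [-1.6, 6.7, 8.6]
finger_gap: 0.404
finger_force: 67.3
scene [(array([483., 423.,  72.]), 0.61)]
97 [(60, [486.6, 420.9, 69.8]), (75, [489.5, 424.1, 83.3]), (90, [489.1, 420.6, 100.2]), (105, [492.0, 423.2, 111.7])]
side [(array([484., 418.,  74.]), 0.48)]
137 [(60, [482.0, 418.3, 67.7]), (75, [482.5, 423.4, 81.9]), (90, [477.7, 420.7, 98.5]), (105, [478.4, 419.9, 112.9])]
```

The gap reads 34 mm at 67 N, so the trigger is hard against its stop. I'll release, rise clear and check.

```bash
for i in 1 2; do python3 -m inch '[[[0,0,0],[0,0,0]],[[0,0,0],[0,0,0]],[[0,0,0],[0,0,0]],[[0,0,0],[0,0,0]],[[0,0,0],[0,0,0]]]' 1 |egrep 'gap|force';done
python3 -m inch '[[[0,-0.06,0],[0,0,0]],[[0,-0.06,-0.2],[0,0,0]],[[0,-0.06,-0.5],[0,0,0]],[[0,-0.06,-0.9],[0,0,0]],[[0,-0.06,-1],[0,0,0]]]' |egrep 'ft_f'
python3 -m inch '[[[0,0,-0.4],[0,0,0]],[[0,0,-0.8],[0,0,0]],[[0,0,-0.8],[0,0,0]],[[0,0,-0.8],[0,0,0]]]' |egrep 'ft_f|ee_pos'
python3 two.py t17.png
python3 - <<'E'
from m import *
c=optics.camera('wrist');W=cloud(c);x,y,z=np.moveaxis(W,-1,0)
m=(x>430)&(x<530)&(y>385)&(y<485)&(z>80)&(z<140);print(rect(m,W))
for n in('scene','side'):
    c=optics.camera(n);W=cloud(c);save(c,n+'17.png')
    for t in('spatula','salt_shaker','ramekin','brush'): print(n,t,[(np.round(d['point']),round(d['p'],2)) for d in optics.find_in(t,n)[:1]])
E
```

```text
ft_force: [0.0, -0.1, -0.7]
finger_gap: 1.002
finger_force: 0.0
ft_force: [-0.4, 0.1, 0.2]
finger_gap: 0.996
finger_force: 0.0
ft_force: [1.3, 0.1, 0.0]
ee_pos: [481.6, 437.4, 270.6]
ft_force: [-0.2, -0.2, -1.3]
scene arepa [445. 229.] 47.4 z med 57.7 slopes [ 0.02 -0.03] 398
scene arepa [549. 239.] 45.9 z med 57.6 slopes [ 0.04 -0.02] 416
scene arepa [671. 194.] 43.3 z med 57.8 slopes [-0.02 -0.03] 465
side arepa [547. 241.] 47.0 z med 58.2 slopes [0.02 0.02] 380
side arepa [675. 198.] 51.6 z med 57.9 slopes [-0.01  0.01] 378
side arepa [445. 231.] 47.6 z med 58.4 slopes [-0.    0.01] 416
(array([481. , 437.7]), array([24.5, 48.6]), 9.18)
scene spatula [(array([ 556., -322.,   16.]), 0.64)]
scene salt_shaker [(array([ 765., -208.,   65.]), 0.54)]
scene ramekin [(array([755., -56.,  20.]), 0.83)]
scene brush [(array([ 706., -333.,   17.]), 0.64)]
side spatula [(array([ 550., -327.,   15.]), 0.65)]
side salt_shaker [(array([ 544., -100.,   11.]), 0.74)]
side ramekin [(array([448., 218.,  62.]), 0.74)]
side brush [(array([ 698., -340.,   19.]), 0.65)]
```

View pics/scene17.png

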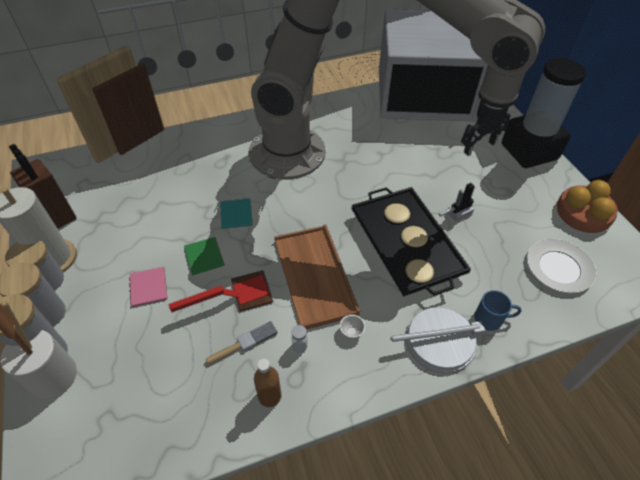

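All three arepas lie flat on the plate. One was knocked aside to (672,196), but at about (118,-23) mm in the plate's frame it is still within limits. The spatula is on its rest, the trigger is back at 49 mm, and the bystanders are where they were.

```bash
python3 -c "
from plant import job
print(job.hand_in())"
```

```text
the job is handed in; nothing more can be done
None
```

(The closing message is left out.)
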